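# Stack and lock a demountable optical cell

### The arm

A 6-joint arm with a two-finger parallel gripper is mounted at the origin on the work surface. World frame = base frame: x ahead of the robot, y to its left, z up, the work surface at z = 0. Lengths are in m, angles in rad, forces in N, time in s.
With the tool pointing down it reaches from about 0.375 to 0.9 m from the base axis. Payload 3.1 kg.
Tool frame: the origin (TCP) lies between the finger pads; the fingertips stand 19 mm ahead of it and the grasp point (between the pads) is the TCP; z points along the fingers, y is the direction in which the jaws open and shut (so a half turn about z gives the same grasp; the last joint's range is limited). The gripper opens to 87 mm and grips with 3 to 60 N. Pads are 19 mm wide; open, the fingers measure 117 mm over their backs; the gripper's body (75 mm by 190 mm) begins 51 mm behind the grasp point.
Start: joints at [-1.462, 0.527, 1.433, -0, 1.181, -0.178], TCP at [0.177, -0.599, 0.242] pointing down, gripper open.
Joint ranges: [-3.08, 3.08], [-0.75, 2.2], [0.22, 2.44], [-1.43, 4.57], [0, 2.65], [-2.85, 2.85]. Speed limits (rad/s): [2.79, 2.79, 3.14, 3.14, 3.14, 3.14].

### API

Orientations are given as a unit quaternion [x, y, z, w].
In Python, from rig import robot gives the robot as it stands.
- The arm moves only by the tool apply_moves, never from a script. Its argument "series" is a list of rows, each a list of 7 numbers: the shift along the tool's x, y, z in cm, then the turn, a rotation vector about the tool's x, y, z in degrees, then the opening, from 0 (shut) to 1 (fully open). In form: [[dx, dy, dz, rx, ry, rz, grip], ...]. A call has 1 to 5 rows; each row is the pose to reach, as a shift and turn from the pose commanded when the call began, along the tool's axes at that moment; what a row does not reach only later rows make up. A row lasts 1/12 s, in which the tool goes at most 41.7 mm and 7.16 degrees, less where a joint would pass 70% of its speed; a pose out of reach is approached as far as the arm can. A call with a gripper value outside its range is refused whole. The fingers move at their own pace and stop on an object; "newtons" is the grip in N (left out, the last holds). Time passes only in rows, so rows that repeat a pose let the fingers close. It gives the time, the measured TCP pose, the force and the opening at its end, in the units of the state.
- robot.get_obs(): the state, without advancing time (a new reading comes with each control period).
- robot.camera(name): name is "side" or "top" or "wrist"; returns the picture (420x560x3 uint8, red, green, blue); there is no depth.
- robot.camera_params(name): a dict with "mtx" (3x3 intrinsics, pixels), "origin" and "rotation" of the camera in the world. Camera axes: x right, y down, z forward; pixel columns grow to the right and rows downward; lengths in m; the calibration is good to about 2 mm. A picture is of the moment at which its call begins: read the wrist's pose just before it. camera_params takes no time and is no camera call; for the wrist camera it gives the pose at the moment of the call.
- robot.hand_in(): hands the job in, once; it reports no verdict.
The state is a dict: "time": time; "q": joint angles; "joint_velocities": joint speeds; "joint_torque": joint torques, N m; "position": TCP position; "tool_rot": TCP orientation; "ft_force": force on the tool from outside, world axes, zero at the start; "moment": the same for the moment, N m; "grip_width": finger opening in m.
Only numpy, scipy, OpenCV 4.12 (cv2) and the standard library are available. Lean on these libraries where they do the work, as an engineer would, in place of code of your own. Each camera call takes 0.05 s, during which the arm holds its last target. There are 200 camera calls.

### The job

Build up the optical cell in the blue-walled holder: first the white spacer ring, then the pale blue glass window flat on it, each let go and lying level in the bore; then set the brass bayonet ring on top with its red lugs in the holder's two open notches, press it down against the spring and turn it a quarter turn until its lugs are held under the middle of the metal ledges, and let go. Leave the amber filter in the sloped tray and do not push about or knock over the glassware and other things standing about.

Things in the scene. Friction and masses are not known exactly. Their poses are not given: they have to be found in the camera images.
- tray: grey sloped parts tray fixed to the bench, 90 deep, 236 wide, 72 high, three pockets side by side. Origin: centre of its underside. Its flat top face rises at 35 degrees along tray +x: its normal is (-sin 35, 0, cos 35) in the tray frame (leaning to the robot), and it passes through (0, 0, 42 mm). Pocket centres at tray y = +76, 0, -76 mm.
- pocket1 (a point): centre of the middle pocket's floor, tray frame (0, 0, 42) mm. Below each disc two steel pins (6 diameter, standing 7 off the slope, 40 degrees either side of downhill) stop it from sliding; its sides (along tray y) are free for the fingers
- holder: cell holder fixed to the bench, z up, origin at the centre of its underside: dark base 92 diameter, 12 high; two blue curved walls about its +x and -x sides, each about 49 degrees either way of the x axis, bore 52, outside 81 diameter. About +y and -y it is open down to the base: two notches 35 wide, for fingers and for the ring's lugs.
- ledge (a point): middle of the top face of the aluminium ledge on the +x wall (another at -x): holder frame (34, 0, 53.5) mm. Ledges: the top 5 mm of the walls, 48.5 to 53.5 mm above the holder's origin, inner radius 27. Under them a channel for the lugs, 39.5 to 48.5 mm up, out to radius 35.5.
- holder_seat (a point): point on the holder's axis 20 mm above its origin, where the top of the sprung platen stands when unloaded
- platen (a joint): sprung round steel platen (44 diameter) at the bottom of the bore: 0 = up (its top 20 mm above the holder's origin), grows as it is pressed down, to 0.007 m. The spring pushes up with about 4.8 N at 0 and 0.8 N more per mm: the parts' weight does not move it. With the ring locked it stands at about 0.0025.
- spacer: white plastic spacer ring, 46 outer diameter, 30 bore, 10 high, 25 g, starts in one of the tray's pockets (which one varies), lying on the slope. Origin: centre of its underside (which lies on the slope), z along its axis.
- spacer_mid (a point): centre of the spacer, half way up
- window: pale blue glass disc, 46 diameter, 10 thick, 40 g, in another pocket of the tray. Origin: centre of its underside, z along its axis.
- window_mid (a point): centre of the window, half way up
- filter: amber glass disc of the window's size, in the remaining pocket; not needed, to be left there
- ring: brass bayonet retaining ring upright on the bench, 34 high, 28 bore, about 90 g: skirt 45 diameter from z 0 to 6, collar 40 diameter from 6 to 34 (what is below z = 20 sinks in the holder: grip above it). Two red lugs along ring +x and -x, 10 wide, z 6 to 11, out to radius 32.5. Origin: centre of its underside.
- ring_lug (a point): outer end of the +x lug, 8.5 above the ring's underside. With the ring resting on spacer and window its origin is 40 mm above the holder's; lugs pass under the ledges when it is pressed down more than 2.5 mm (4 to 5 is right; at 6.5 they meet the channel floor). Turn either way; 90 degrees from notch centre brings them under the ledges' middle.
- bottle: amber bottle, 60 diameter, 150 high; origin at its underside; leave alone
- beaker: glass beaker, 72 diameter, 90 high; origin at its underside; leave alone
- cylinder: measuring cylinder, foot 64 diameter, tube 28 diameter, 174 high; origin at its underside; leave alone
- spatula: thin steel lab spatula, 190 long, 16 wide, lying on the bench; leave alone
- dish: closed clear dish, 88 diameter, 16 high; leave alone
- vial: small vial with blue cap, 28 diameter, 50 high; leave alone

How it is judged:
By the outcome, as a careful person would: the job done as asked, in the order asked, and still so for the second after the job is handed in, with the robot touching nothing.
It also fails if it takes over 72 s, if anything falls off the work surface, if the arm or the gripper's body presses on something with over 40 N, if the wrist force passes 120 N, or if a joint passes its speed limit or range.

## Working session

There is one attempt and no reset: what is moved stays moved. The work goes in short steps, Python scripts to look and compute and a tool call to move; the robot and the scene stay as the last step left them, time stands still between calls to the robot, and variables do not carry over. Pictures are saved under pics/ and viewed, about 8 in all and at most 12, crops included, and the job is handed in when it is done.

Besides the shell and the picture viewer there is one more tool, called after ">>>" as a command line: name --pt "numbers of a row" for each row, then --argument value for the rest. apply_moves: Moves the arm, as the interface text tells. Its arguments: {"type":"object","properties":{"series":{"type":"array"},"newtons":{"type":"number"}},"required":["series"]}

```bash
ls; mkdir -p pics; python3 - <<'E'
from rig import robot
import cv2, numpy as np
print(robot.get_obs())
for n in ("side","top","wrist"):
    p=robot.camera_params(n); print(n,{k:np.round(np.array(v),4).tolist() for k,v in p.items()})
    im=robot.camera(n); cv2.imwrite(f"pics/a_{n}.png",im[:,:,::-1])
a=cv2.imread("pics/a_top.png"); cv2.imwrite("pics/a_top2.png",cv2.resize(a,(800,600),interpolation=cv2.INTER_CUBIC))
E
```

```text
pics
{'time': 0.0, 'q': array([-1.46249183e+00,  5.28473433e-01,  1.43391634e+00, -2.17177880e-08,
        1.18137140e+00, -1.78463483e-01]), 'joint_velocities': array([ 0.00023937,  0.00075975,  0.00074453, -0.00144484, -0.0004745 ,
        0.00088855]), 'joint_torque': array([-5.02118237e-04, -4.40047073e+01, -1.76592976e+01,  6.31693332e-02,
        5.80244057e-02, -1.57950049e-04]), 'position': array([ 0.17675747, -0.59876114,  0.24056265]), 'tool_rot': array([ 9.89737533e-01,  1.42893110e-01,  3.80174214e-05, -1.08359231e-03]), 'ft_force': array([-0.35425244, -0.08302727,  0.08938668]), 'moment': array([ 0.0010744 , -0.01245552, -0.00467916]), 'grip_width': 0.08690056747052177}
side {'mtx': [[509.5626, 0.0, 282.4215], [0.0, 509.5626, 207.5104], [0.0, 0.0, 1.0]], 'origin': [0.242, 0.5635, 0.9051], 'rotation': [-0.2171, 0.9177, -0.3247, 0.0724]}
top {'mtx': [[426.1776, 0.0, 285.649], [0.0, 426.1776, 217.8861], [0.0, 0.0, 1.0]], 'origin': [0.4413, -0.0059, 1.103], 'rotation': [-0.7054, 0.7062, -0.0516, 0.0324]}
wrist {'mtx': [[357.0364, 0.0, 287.6111], [0.0, 357.0364, 206.0969], [0.0, 0.0, 1.0]], 'origin': [0.2491, -0.5783, 0.3848], 'rotation': [0.7936, -0.5927, -0.0828, 0.1099]}
```

View pics/a_top2.png

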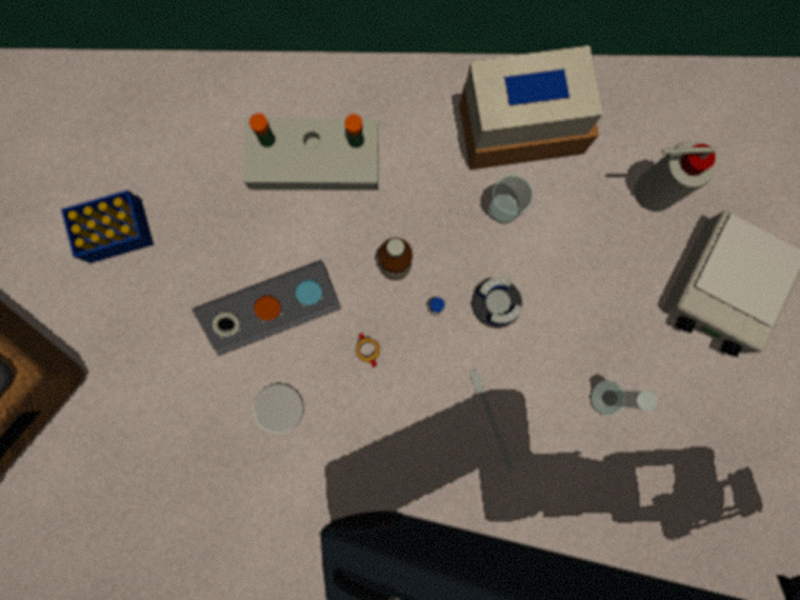

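View pics/a_side.png

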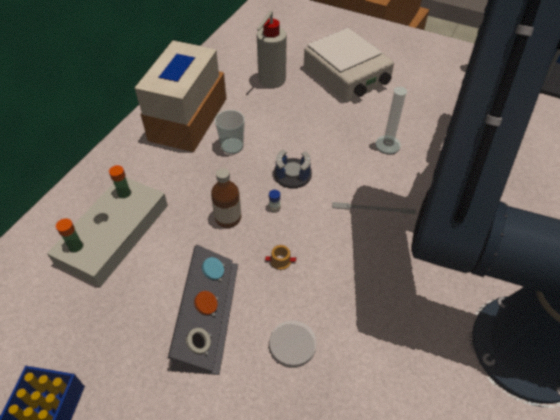

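The top view (×1.43) shows the spacer at (226,324), filter at (267,308), window at (308,292), ring at (367,349) and holder at (498,302). The vial is at (436,304), between ring and holder, and the bottle is at (395,257). The side view agrees with this.

```bash
cat > h.py <<'E'
import numpy as np, cv2
from scipy.spatial.transform import Rotation as R
from rig import robot
def ray(p,px):
    K=np.array(p["mtx"]); d=np.linalg.solve(K,[px[0],px[1],1.])
    return np.array(p["origin"]), R.from_quat(p["rotation"]).apply(d)
def hit(p,px,z=0.):
    o,d=ray(p,px); return o+d*(z-o[2])/d[2]
def proj(p,X):
    c=R.from_quat(p["rotation"]).inv().apply(np.atleast_2d(X)-np.array(p["origin"]))
    u=c@np.array(p["mtx"]).T; return u[:,:2]/u[:,2:]
def pose(zdir,ydir):
    z=np.array(zdir,float); z/=np.linalg.norm(z); y=np.array(ydir,float); y-=z*(y@z); y/=np.linalg.norm(y)
    return R.from_matrix(np.c_[np.cross(y,z),y,z])
def down(yaw): # jaw axis at world angle yaw (deg), tool down
    a=np.radians(yaw); return pose([0,0,-1],[np.cos(a),np.sin(a),0])
def state(): 
    o=robot.get_obs(); return o,np.array(o["position"]),R.from_quat(o["tool_rot"])
def delta(pos,rot=None,sym=True):
    """tool-frame shift cm + rotvec deg from measured pose"""
    o,p,r=state(); rot=rot if rot is not None else r
    c=[rot,rot*R.from_euler('z',180,degrees=True)] if sym else [rot]
    rv=min([(r.inv()*q).as_rotvec(degrees=True) for q in c],key=np.linalg.norm)
    s=r.inv().apply(np.array(pos)-p)*100
    print("shift",s.round(2),"turn",rv.round(1),"| q",np.round(o["q"],2))
    return s,rv
def info():
    o,p,r=state(); print("t",round(o["time"],2),"pos",p.round(4),"y",r.as_matrix()[:,1].round(3),"z",r.as_matrix()[:,2].round(3),"F",np.round(o["ft_force"],1),"w",round(o["grip_width"],4),"q",np.round(o["q"],2))
def wpic(name,crop=None,scale=None):
    p=robot.camera_params("wrist"); im=robot.camera("wrist")[:,:,::-1]
    import pickle; pickle.dump(p,open(f"pics/{name}.pkl","wb"))
    if crop: x,y,w,h=crop; im=im[y:y+h,x:x+w]
    if scale: im=cv2.resize(im,None,fx=scale,fy=scale,interpolation=cv2.INTER_CUBIC)
    cv2.imwrite(f"pics/{name}.png",im)
E
python3 - <<'E'
from h import *
p=robot.camera_params("top"); s=.7
for n,px,z in [("spacer",(226,324),.05),("filter",(267,308),.05),("window",(308,292),.05),("ring",(368,349),.03),("ringlugA",(361,336),.01),("ringlugB",(374,364),.01),("holder",(498,302),.04),("vial",(436,305),.03),("bottle",(398,268),.0),("beaker",(505,207),0),("cyl",(602,397),0),("dish",(279,408),.01),("TL",(193,310),.072),("TR",(323,262),.072),("BR",(340,306),.01),("BL",(219,354),.01),("spatA",(475,372),0),("spatB",(513,470),0)]:
    print(n,hit(p,np.array(px)*s,z)[:2].round(3))
q=robot.camera_params("wrist"); o,P,r=state()
print(r.inv().apply(np.array(q["origin"])-P), (r.inv()*R.from_quat(q["rotation"])).as_matrix().round(3))
print(r.as_matrix().round(3))
delta([0.36,-0.35,0.33]);delta([0.40,0.10,0.36],down(90))
E
```

```text
spacer [0.545 0.279]
filter [0.573 0.21 ]
window [0.601 0.139]
ring [0.502 0.035]
ringlugA [0.527 0.049]
ringlugB [0.477 0.025]
holder [ 0.585 -0.194]
vial [ 0.581 -0.085]
bottle [ 0.653 -0.018]
beaker [ 0.77  -0.218]
cyl [ 0.417 -0.387]
dish [0.4   0.192]
TL [0.566 0.329]
TR [0.649 0.112]
BR [0.581 0.087]
BL [0.495 0.301]
spatA [ 0.462 -0.157]
spatB [ 0.289 -0.222]
[ 0.07521626  0.0004512  -0.14407191] [[ 0.001 -0.962 -0.273]
 [ 1.     0.001  0.001]
 [-0.001 -0.273  0.962]]
[[ 0.959  0.283 -0.   ]
 [ 0.283 -0.959  0.002]
 [ 0.    -0.002 -1.   ]]
shift [ 24.62 -18.71  -8.88] turn [0. 0. 0.] | q [-1.46  0.53  1.43 -0.    1.18 -0.18]
shift [ 41.19 -60.74 -11.81] turn [-0.1 -0.  16.4] | q [-1.46  0.53  1.43 -0.    1.18 -0.18]
```

>>> apply_moves --pt "14.7 -12.6 -4 0 0 0 1" --pt "14.7 -12.6 -4 0 0 0 1" --pt "14.7 -12.6 -4 0 0 0 1" --pt "14.7 -12.6 -4 0 0 0 1" --pt "14.7 -12.6 -4 0 0 0 1"

```text
time: 0.57
position: [0.2832, -0.4338, 0.2817]
tool_rot: [0.99, 0.143, 0.0, -0.001]
ft_force: [0.1, 0.5, 0.4]
grip_width: 0.0872
```

>>> apply_moves --pt "14.7 -12.6 -2 0 0 0 1" --pt "14.7 -12.6 -2 0 0 0 1" --pt "14.7 -12.6 -2 0 0 0 1" --pt "14.7 -12.6 -2 0 0 0 1" --pt "14.7 -12.6 -2 0 0 0 1"

```text
time: 0.98
position: [0.3885, -0.2712, 0.3018]
tool_rot: [0.99, 0.144, 0.0, -0.001]
ft_force: [0.5, 0.6, -0.6]
grip_width: 0.0869
```

>>> apply_moves --pt "14.7 -12.6 0 0 0 0 1" --pt "14.7 -12.6 0 0 0 0 1" --pt "14.7 -12.6 0 0 0 0 1" --pt "14.7 -12.6 0 0 0 0 1" --pt "14.7 -12.6 0 0 0 0 1"

```text
time: 1.4
position: [0.494, -0.1088, 0.3015]
tool_rot: [0.99, 0.144, 0.0, -0.001]
ft_force: [-0.1, 0.4, -0.3]
grip_width: 0.0869
```

>>> apply_moves --pt "14.7 -12.6 0 0 0 16.4 1" --pt "14.7 -12.6 0 0 0 16.4 1" --pt "14.7 -12.6 0 0 0 16.4 1" --pt "14.7 -12.6 0 0 0 16.4 1" --pt "14.7 -12.6 0 0 0 16.4 1"

```text
time: 1.82
position: [0.5991, 0.0528, 0.3013]
tool_rot: [1.0, 0.001, -0.0, -0.0]
ft_force: [0.5, -1.1, 1.4]
grip_width: 0.0871
```

```bash
python3 -c "
from h import *
wpic('b',None,800/560); info()"
```

```text
t 1.87 pos [0.6024 0.058  0.3013] y [ 0.005 -1.    -0.005] z [ 0.005  0.005 -1.   ] F [3.6 3.  1.6] w 0.0868 q [-0.09  0.44  1.42  0.01  1.28  1.47]
```

View pics/b.png

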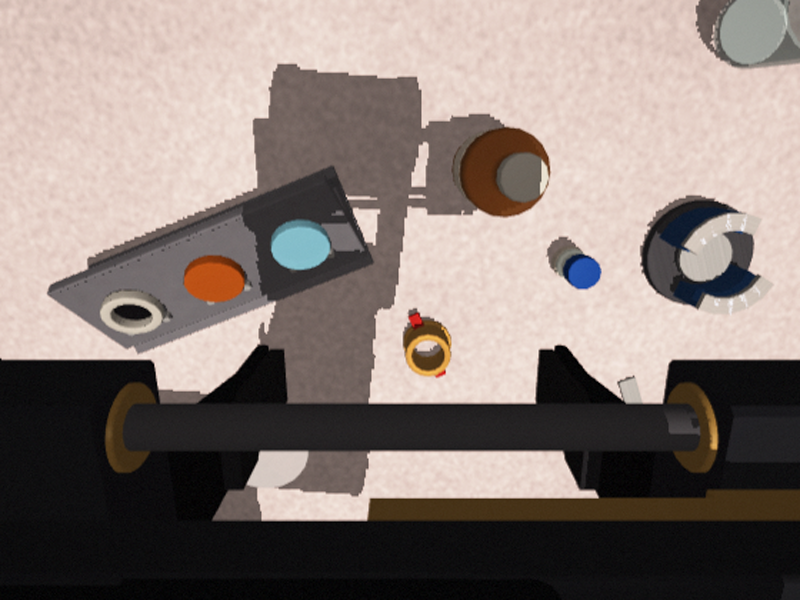

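The wrist view shows the ring's top at (428,355), with lugs at (415,319) and (440,373). Spacer, filter and window are at (133,312), (214,278) and (300,244). The tray's top corners are (48,290) and (333,168), and its right foot is (372,262). The holder is around (705,255), cut off by perspective.

```bash
cat > fit.py <<'E'
from h import *
import pickle
from scipy.optimize import least_squares
p=pickle.load(open('pics/b.pkl','rb')); s=.7
c,sn=np.cos(np.radians(35)),np.sin(np.radians(35))
T=lambda y:[-sn*.01,y,.042+c*.01]
M=np.array([T(.076),T(0),T(-.076),[.045,.118,.072],[.045,-.118,.072],[-.045,-.118,.0105],[-.045,.118,.0105]])
U=np.array([(133,310),(214,277),(300,243),(48,290),(333,168),(372,262),(135,352)])*s
def W(v,X): return R.from_euler('z',v[2]).apply(X)+[v[0],v[1],0]
use=[0,1,2,3,4,5]
f=least_squares(lambda v:(proj(p,W(v,M[use]))-U[use]).ravel(),[.573,.21,.37],loss='soft_l1')
print("tray",f.x.round(4),np.degrees(f.x[2]).round(1)); print((proj(p,W(f.x,M))/s).round(0).tolist())
print("ring top",hit(p,np.array((428,355))*s,.034),"lugs",hit(p,np.array((415,319))*s,.0085),hit(p,np.array((440,373))*s,.0085))
for n,a in (("spacer",(133,310)),("window",(300,243))): print(n,hit(p,np.array(a)*s,.05))
for n,a,z in (("vial",(582,272),.05),("bottle",(523,178),.15)): print(n,hit(p,np.array(a)*s,z))
E
python3 fit.py
```

```text
tray [0.5801 0.2098 0.3677] 21.1
[[132.0, 312.0], [216.0, 279.0], [303.0, 246.0], [35.0, 279.0], [322.0, 164.0], [375.0, 262.0], [136.0, 352.0]]
ring top [0.50316774 0.03722239 0.034     ] lugs [0.52747796 0.04840354 0.0085    ] [0.47455026 0.02490127 0.0085    ]
spacer [0.54866884 0.27799265 0.05      ]
window [0.60398196 0.1391372  0.05      ]
vial [ 0.58112886 -0.08393248  0.05      ]
bottle [ 0.65919978 -0.01096031  0.15      ]
```

```bash
cat >> h.py <<'E'
TR=[.5808,.2103,np.radians(21.4)]; c35,s35=np.cos(np.radians(35)),np.sin(np.radians(35))
def tray(X): return R.from_euler('z',TR[2]).apply(np.array(X,float))+[TR[0],TR[1],0]
def trayrot(): 
    Q=R.from_euler('z',TR[2]); return pose(Q.apply([s35,0,-c35]),Q.apply([0,-1,0]))
def pick(y,h,dx=0,dy=0): # TCP h above slope over pocket y
    return tray([-s35*h+c35*dx,y+dy,.042+c35*h+s35*dx])
E
python3 -c "
from h import *
for h in (.07,.12): print(pick(.076,h),delta(pick(.076,h),trayrot(),False))"
```

```text
shift [ -8.67 -20.77  20.27] turn [  6.2  34.3 -20.5] | q [-0.09  0.44  1.42  0.01  1.28  1.47]
[0.51568715 0.26641031 0.09934064] (array([ -8.66875389, -20.77405942,  20.26663672]), array([  6.20073907,  34.26498144, -20.52111936]))
shift [-11.32 -19.76  16.15] turn [  6.2  34.3 -20.5] | q [-0.09  0.44  1.42  0.01  1.28  1.47]
[0.48898556 0.25594607 0.14029825] (array([-11.32407929, -19.7630771 ,  16.1523735 ]), array([  6.20073907,  34.26498144, -20.52111936]))
```

>>> apply_moves --pt "-11.3 -19.8 8 6.2 34.3 -20.5 0.7" --pt "-11.3 -19.8 8 6.2 34.3 -20.5 0.7" --pt "-11.3 -19.8 8 6.2 34.3 -20.5 0.7" --pt "-11.3 -19.8 8 6.2 34.3 -20.5 0.7" --pt "-11.3 -19.8 8 6.2 34.3 -20.5 0.7"

```text
time: 2.28
position: [0.5065, 0.2106, 0.2372]
tool_rot: [0.957, 0.147, 0.244, -0.045]
ft_force: [0.2, 1.4, -0.6]
grip_width: 0.0644
```

```bash
python3 -c "
from h import *
info();delta(pick(.076,.07),trayrot(),False)"
```

```text
t 2.28 pos [0.5065 0.2106 0.2372] y [ 0.304 -0.953 -0.015] z [ 0.455  0.158 -0.876] F [ 0.2  1.4 -0.6] w 0.0644 q [0.14 0.31 1.99 0.27 0.36 1.18]
shift [-4.41 -4.83 13.39] turn [ 1.3  6.2 -3.6] | q [0.14 0.31 1.99 0.27 0.36 1.18]
```

>>> apply_moves --pt "-4.4 -4.8 13.4 1.3 6.2 -3.6 0.7" --pt "-4.4 -4.8 13.4 1.3 6.2 -3.6 0.7" --pt "-4.4 -4.8 13.4 1.3 6.2 -3.6 0.7" --pt "-4.4 -4.8 13.4 1.3 6.2 -3.6 0.7" --pt "-4.4 -4.8 13.4 1.3 6.2 -3.6 0.7"

```text
time: 2.7
position: [0.5178, 0.2557, 0.2004]
tool_rot: [0.935, 0.177, 0.295, -0.083]
ft_force: [0.4, 0.1, 0.2]
grip_width: 0.0611
```

```bash
python3 -c "
from h import *
info();delta(pick(.076,.07),trayrot(),False);wpic('c',(80,90,400,300),2)
import pickle;p=pickle.load(open('pics/c.pkl','rb'))
print(((proj(p,[tray([-s35*.01,.076,.042+c35*.01]),tray([-s35*.01,0,.042+c35*.01])])-[80,90])*2).round(0))"
```

```text
t 2.7 pos [0.5178 0.2557 0.2004] y [ 0.38  -0.923 -0.051] z [ 0.522  0.26  -0.813] F [0.4 0.1 0.2] w 0.0611 q [0.18 0.42 2.05 1.17 0.17 0.26]
shift [-5.73 -0.56  8.38] turn [-2.9 -0.5 -0.9] | q [0.18 0.42 2.05 1.17 0.17 0.26]
[[408. 346.]
 [583. 348.]]
```

View pics/c.png

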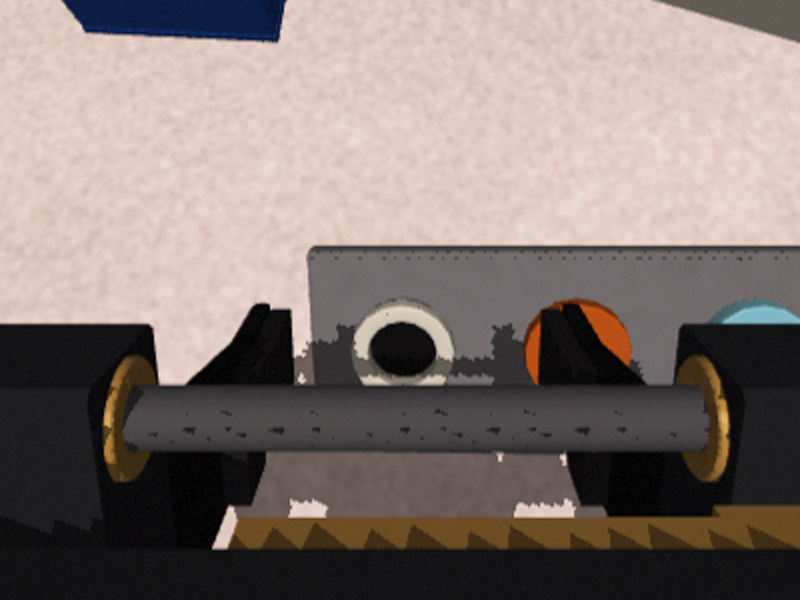

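Spacer's hole is centred at (403,348) and the filter at x≈578, against predictions of (408,346) and (583,348). So the tray is about 2 mm further along +y, and the yaw is right. The arm is slow here because the wrist is near singular (q5 small).

```bash
python3 - <<'E'
import re
s=open('h.py').read()
s=s.replace("TR=[.5808,.2103,","TR=[.5798,.2121,"); open('h.py','w').write(s)
E
python3 -c "
from h import *
delta(pick(.076,.06),trayrot(),False);delta(pick(.076,.0215),trayrot(),False)"
```

```text
shift [-5.63 -0.63  9.28] turn [-3.  -0.4 -0.9] | q [0.18 0.42 2.05 1.18 0.17 0.26]
shift [-5.65 -0.43 13.12] turn [-3.  -0.4 -0.9] | q [0.18 0.42 2.05 1.18 0.17 0.26]
```

>>> apply_moves --pt "-5.6 -0.6 9.3 -3.0 -0.4 -0.9 0.7" --pt "-5.6 -0.6 9.3 -3.0 -0.4 -0.9 0.7" --pt "-5.6 -0.6 9.3 -3.0 -0.4 -0.9 0.7" --pt "-5.6 -0.6 9.3 -3.0 -0.4 -0.9 0.7" --pt "-5.6 -0.6 9.3 -3.0 -0.4 -0.9 0.7"

```text
time: 3.17
position: [0.5255, 0.2701, 0.1615]
tool_rot: [0.933, 0.178, 0.305, -0.073]
ft_force: [-0.2, 0.7, 0.1]
grip_width: 0.0608
```

```bash
python3 -c "
from h import *
info();delta(pick(.076,.0215),trayrot(),False)"
```

```text
t 3.17 pos [0.5255 0.2701 0.1615] y [ 0.377 -0.926 -0.028] z [ 0.543  0.246 -0.803] F [-0.2  0.7  0.1] w 0.0608 q [ 0.23  0.52  2.06  2.08  0.13 -0.63]
shift [-4.7   0.09  9.2 ] turn [-1.8 -1.5 -0.3] | q [ 0.23  0.52  2.06  2.08  0.13 -0.63]
```

>>> apply_moves --pt "-4.7 0.1 6.5 -1.8 -1.5 -0.3 0.7" --pt "-4.7 0.1 6.5 -1.8 -1.5 -0.3 0.7" --pt "-4.7 0.1 6.5 -1.8 -1.5 -0.3 0.7" --pt "-4.7 0.1 6.5 -1.8 -1.5 -0.3 0.7" --pt "-4.7 0.1 6.5 -1.8 -1.5 -0.3 0.7"

```text
time: 3.58
position: [0.5248, 0.2711, 0.0784]
tool_rot: [0.938, 0.177, 0.293, -0.055]
ft_force: [-0.2, -0.2, -0.1]
grip_width: 0.0609
```

```bash
python3 -c "
from h import *
info();delta(pick(.076,.045),trayrot(),False);delta(pick(.076,.0215),trayrot(),False)"
```

```text
t 3.58 pos [0.5248 0.2711 0.0784] y [ 0.364 -0.932 -0.   ] z [ 0.531  0.207 -0.822] F [-0.2 -0.2 -0.1] w 0.0609 q [ 0.25  0.71  2.07  2.87  0.25 -1.4 ]
shift [ 0.34 -0.1   0.19] turn [ 0.   0.3 -0.1] | q [ 0.25  0.71  2.07  2.87  0.25 -1.4 ]
shift [ 0.36 -0.1   2.54] turn [ 0.   0.3 -0.1] | q [ 0.25  0.71  2.07  2.87  0.25 -1.4 ]
```

>>> apply_moves --pt "0.3 -0.1 1.5 0 0.3 0 0.7" --pt "0.3 -0.1 2.5 0 0.3 0 0.7" --pt "0.3 -0.1 2.5 0 0.3 0 0.7" --pt "0.3 -0.1 2.5 0 0.3 0 0.4" --pt "0.3 -0.1 2.5 0 0.3 0 0.4" --newtons 15

```text
time: 4.0
position: [0.5407, 0.2787, 0.0629]
tool_rot: [0.936, 0.177, 0.298, -0.056]
ft_force: [-0.4, -1.5, 0.2]
grip_width: 0.0539
```

>>> apply_moves --pt "0 0 0 0 0 0 0.4" --pt "0 0 0 0 0 0 0.4" --pt "0 0 0 0 0 0 0.4" --pt "0 0 0 0 0 0 0.4"

```text
time: 4.33
position: [0.5411, 0.2791, 0.0634]
tool_rot: [0.936, 0.177, 0.299, -0.057]
ft_force: [-1.0, 1.2, 3.9]
grip_width: 0.0451
```

```bash
python3 -c "
from h import *
info();delta(pick(.076,.0215),trayrot(),False)"
```

```text
t 4.33 pos [0.5411 0.2791 0.0634] y [ 0.365 -0.931 -0.   ] z [ 0.539  0.212 -0.815] F [-1.   1.2  3.9] w 0.0451 q [ 0.26  0.75  2.04  2.9   0.27 -1.42]
shift [-0.28  0.05  0.27] turn [-0.  -0.4 -0. ] | q [ 0.26  0.75  2.04  2.9   0.27 -1.42]
```

>>> apply_moves --pt "0 0 -12 0 0 0 0.4" --pt "0 0 -12 0 0 0 0.4" --pt "0 0 -12 0 0 0 0.4" --pt "0 0 -12 0 0 0 0.4" --pt "0 0 -12 0 0 0 0.4"

```text
time: 4.75
position: [0.4756, 0.2532, 0.1619]
tool_rot: [0.936, 0.177, 0.299, -0.056]
ft_force: [0.0, 1.2, -0.9]
grip_width: 0.0456
```

```bash
python3 -c "
from h import *
info();delta([.50,.10,.25],down(-90),False)"
```

```text
t 4.75 pos [0.4756 0.2532 0.1619] y [ 0.365 -0.931  0.001] z [ 0.539  0.211 -0.815] F [ 0.   1.2 -0.9] w 0.0456 q [ 0.24  0.48  2.17  2.58  0.14 -1.12]
shift [ 2.39 15.16 -9.09] turn [ -6.6 -35.   20.7] | q [ 0.24  0.48  2.17  2.58  0.14 -1.12]
```

>>> apply_moves --pt "2.4 15.2 -9.1 -6.6 -35 20.7 0.4" --pt "2.4 15.2 -9.1 -6.6 -35 20.7 0.4" --pt "2.4 15.2 -9.1 -6.6 -35 20.7 0.4" --pt "2.4 15.2 -9.1 -6.6 -35 20.7 0.4" --pt "2.4 15.2 -9.1 -6.6 -35 20.7 0.4"

```text
time: 5.17
position: [0.4835, 0.2609, 0.1778]
tool_rot: [0.939, 0.171, 0.283, -0.097]
ft_force: [0.4, -0.2, 0.4]
grip_width: 0.0452
```

```bash
python3 -c "
from h import *
info();delta([.56,-.10,.25],down(-90),False)"
```

```text
t 5.17 pos [0.4835 0.2609 0.1778] y [ 0.375 -0.923 -0.085] z [ 0.499  0.278 -0.821] F [ 0.4 -0.2  0.4] w 0.0452 q [ 0.2   0.45  2.12  1.66  0.18 -0.2 ]
shift [  0.47  35.57 -12.15] turn [-11.3 -33.1  20. ] | q [ 0.2   0.45  2.12  1.66  0.18 -0.2 ]
```

>>> apply_moves --pt "1 15 -8 -11.3 -33.1 20 0.4" --pt "1 15 -8 -11.3 -33.1 20 0.4" --pt "1 15 -8 -11.3 -33.1 20 0.4" --pt "1 15 -8 -11.3 -33.1 20 0.4" --pt "1 15 -8 -11.3 -33.1 20 0.4"

```text
time: 5.58
position: [0.4936, 0.2321, 0.2008]
tool_rot: [0.957, 0.144, 0.228, -0.111]
ft_force: [0.4, 0.0, -0.8]
grip_width: 0.0453
```

```bash
python3 -c "
from h import *
info();delta([.56,-.10,.25],down(-90),False)"
```

```text
t 5.58 pos [0.4936 0.2321 0.2008] y [ 0.326 -0.934 -0.147] z [ 0.404  0.278 -0.871] F [ 0.4  0.  -0.8] w 0.0453 q [0.11 0.38 2.04 0.75 0.35 0.72]
shift [  0.52  32.46 -10.83] turn [-12.9 -26.5  16.7] | q [0.11 0.38 2.04 0.75 0.35 0.72]
```

>>> apply_moves --pt "0.5 18 -7 -12.9 -26.5 16.7 0.4" --pt "0.5 18 -7 -12.9 -26.5 16.7 0.4" --pt "0.5 18 -7 -12.9 -26.5 16.7 0.4" --pt "0.5 18 -7 -12.9 -26.5 16.7 0.4" --pt "0.5 18 -7 -12.9 -26.5 16.7 0.4"

```text
time: 6.0
position: [0.5258, 0.0607, 0.2365]
tool_rot: [1.0, 0.014, 0.023, -0.011]
ft_force: [1.7, 1.1, -0.1]
grip_width: 0.0452
```

```bash
python3 -c "
from h import *
info();delta([.56,-.14,.25],down(-90),False)"
```

```text
t 6.0 pos [0.5258 0.0607 0.2365] y [ 0.028 -0.999 -0.022] z [ 0.047  0.024 -0.999] F [ 1.7  1.1 -0.1] w 0.0452 q [-0.11  0.39  1.71  0.03  1.    1.41]
shift [ 2.93 20.12 -1.66] turn [-1.3 -2.7  1.6] | q [-0.11  0.39  1.71  0.03  1.    1.41]
```

>>> apply_moves --pt "1.5 20.5 -1 -1.3 -2.7 1.6 0.4" --pt "1.5 20.5 -1 -1.3 -2.7 1.6 0.4" --pt "1.5 20.5 -1 -1.3 -2.7 1.6 0.4" --pt "1.5 20.5 -1 -1.3 -2.7 1.6 0.4" --pt "1.5 20.5 -1 -1.3 -2.7 1.6 0.4"

```text
time: 6.42
position: [0.5469, -0.1445, 0.2408]
tool_rot: [1.0, 0.001, 0.002, -0.002]
ft_force: [0.4, 0.2, -0.2]
grip_width: 0.0454
```

>>> apply_moves --pt "0 5 2 0 0 0 0.4" --pt "0 5 2 0 0 0 0.4" --pt "0 5 2 0 0 0 0.4"

```text
time: 6.67
position: [0.5462, -0.1954, 0.2193]
tool_rot: [1.0, -0.001, 0.001, -0.002]
ft_force: [-0.1, 0.4, -0.6]
grip_width: 0.0455
```

```bash
python3 -c "
from h import *
info();wpic('d',(140,20,280,210),2.85)
info()"
```

```text
t 6.67 pos [ 0.5462 -0.1954  0.2193] y [-0.002 -1.    -0.005] z [ 0.002  0.005 -1.   ] F [-0.1  0.4 -0.6] w 0.0455 q [-0.54  0.49  1.57  0.01  1.08  1.03]
t 6.72 pos [ 0.546  -0.1931  0.22  ] y [-0.    -1.    -0.006] z [ 0.002  0.006 -1.   ] F [0.7 0.2 0.1] w 0.0452 q [-0.54  0.49  1.57  0.01  1.08  1.03]
```

View pics/d.png

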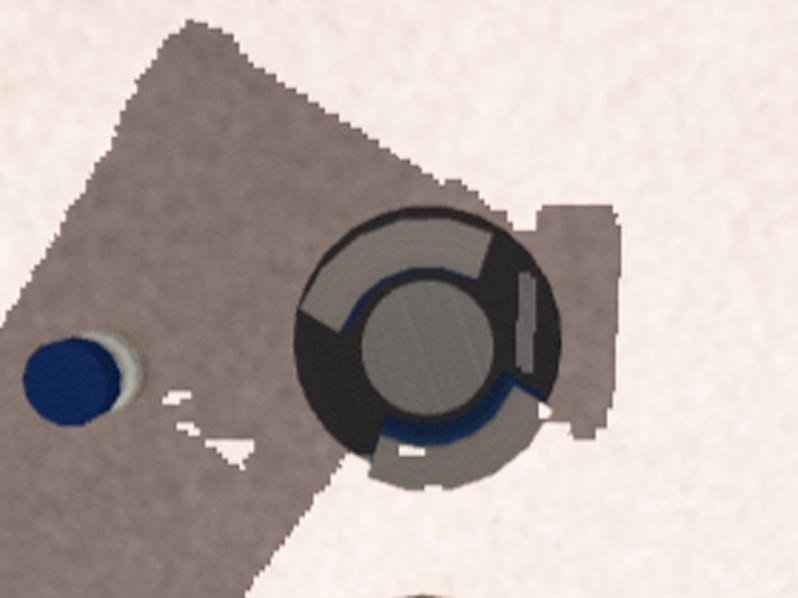

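Clear view of the holder: the platen is centred at (428,347). The far ledge's corners are (300,308), (340,331), (478,280) and (492,234). The near ledge's outer corners are (369,478) and (551,408).

```bash
python3 - <<'E'
from h import *
import pickle
from scipy.optimize import least_squares
p=pickle.load(open('pics/d.pkl','rb')); k=2.85; o=np.array([140,20])
a=np.radians(49); P=lambda r,t:[r*np.cos(t),r*np.sin(t),.0535]
M=np.array([P(.0405,a),P(.027,a),P(.027,-a),P(.0405,-a),P(.0405,np.pi-a),P(.0405,np.pi+a),[0,0,.02],[0,0,.012]])
U=np.array([(300,308),(340,331),(478,280),(492,234),(369,478),(551,408),(428,347),(428,339)])
# order: far ledge left is +y (a), right is -a ; near ledge left = pi-a, right = pi+a
f=least_squares(lambda v:(((proj(p,R.from_euler('z',v[2]).apply(M)+[v[0],v[1],0])-o)*k)-U).ravel(),[.585,-.194,.3])
print(f.x.round(4),np.degrees(f.x[2]),f.fun.reshape(-1,2).round(1).tolist())
for n,u,z in (("platen",(428,347),.02),("base",(428,339),.012),("vial",(72,381),.05)): print(n,hit(p,np.array(u)/k+o,z))
E
```

```text
[ 0.5879 -0.1975  0.36  ] 20.62584552828065 [[1.2, 3.3], [3.9, -3.7], [-6.2, -2.2], [2.2, 2.0], [-2.6, -3.9], [1.4, -2.7], [0.0, 1.0], [-0.0, 6.7]]
platen [ 0.58818642 -0.19750679  0.02      ]
base [ 0.59011262 -0.19752565  0.012     ]
vial [ 0.58077395 -0.08786077  0.05      ]
```

```bash
cat >> h.py <<'E'
HO=np.array([.588,-.1975,0]); HY=20.6
def hold(x,y,z): return R.from_euler('z',HY,degrees=True).apply([x,y,z])+HO
E
python3 -c "
from h import *
delta(hold(0,0,.13),down(HY-90),False)"
```

```text
shift [4.18 0.5  9.01] turn [ -0.3  -0.2 -20.6] | q [-0.54  0.49  1.57  0.01  1.08  1.03]
```

>>> apply_moves --pt "4.2 0.5 9 -0.3 -0.2 -20.6 0.4" --pt "4.2 0.5 9 -0.3 -0.2 -20.6 0.4" --pt "4.2 0.5 9 -0.3 -0.2 -20.6 0.4" --pt "4.2 0.5 9 -0.3 -0.2 -20.6 0.4" --pt "4.2 0.5 9 -0.3 -0.2 -20.6 0.4"

```text
time: 7.13
position: [0.5887, -0.1946, 0.1316]
tool_rot: [0.984, 0.18, -0.0, 0.001]
ft_force: [0.0, -0.0, -0.2]
grip_width: 0.0452
```

```bash
python3 -c "
from h import *
info();delta(hold(0,0,.13),down(HY-90),False)
wpic('e',(190,150,200,150),4)
p=robot.camera_params('wrist');o,P,r=state()
for d in (.009,.014,.019,.024):print(d,((proj(p,P+r.apply([[0,0,d],[.015,0,d],[.023,0,d]]))-[190,150])*4).round(0).tolist())"
```

```text
t 7.13 pos [ 0.5887 -0.1946  0.1316] y [ 0.354 -0.935  0.002] z [ 0.    -0.002 -1.   ] F [ 0.  -0.  -0.2] w 0.0452 q [-0.5   0.66  1.54 -0.    0.94  0.71]
shift [-0.16  0.25  0.16] turn [0.1 0.  0.1] | q [-0.5   0.66  1.54 -0.    0.94  0.71]
0.009 [[385.0, 484.0], [385.0, 365.0], [385.0, 299.0]]
0.014 [[385.0, 466.0], [385.0, 349.0], [385.0, 285.0]]
0.019 [[385.0, 448.0], [385.0, 335.0], [385.0, 272.0]]
0.024 [[385.0, 432.0], [385.0, 321.0], [385.0, 259.0]]
```

View pics/e.png

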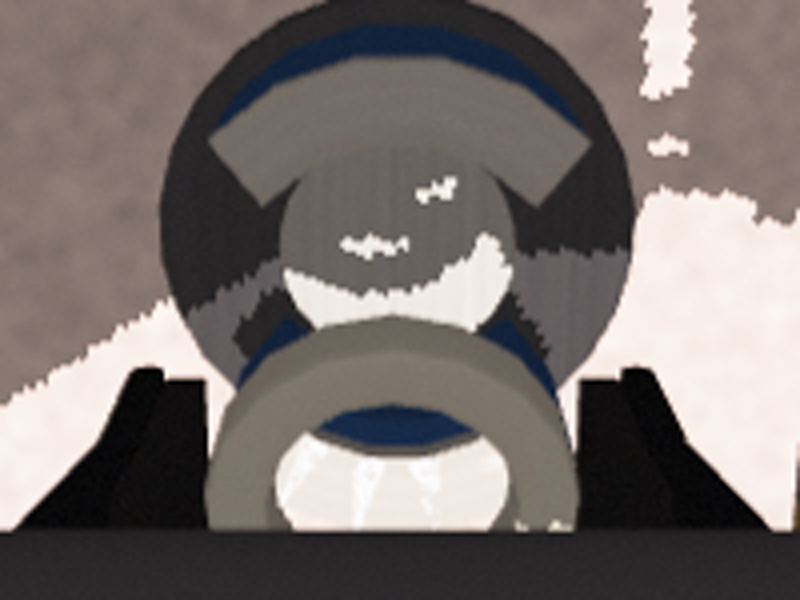

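Spacer held symmetric about the jaws and the notches are symmetric about it. The bottom rim's far edge is at row 317, the hole's edge at 402, and the sides at 207 and 578. I'll check its offset along tool x by pixel profile.

```bash
python3 - <<'E'
import cv2,numpy as np,pickle
im=cv2.imread('pics/e.png').astype(int)
for c in (392,300,470): print(c,[(r,im[r,c].sum()//3, im[r,c,0]-im[r,c,2]) for r in range(306,530,8)])
E
python3 - <<'E'
import sys; sys.path.insert(0,'.')
from h import *
import pickle
from scipy.optimize import least_squares
p=pickle.load(open('pics/e.pkl','rb'));o,P,r=state()
# camera pose may differ by noise; tool frame via measured state
def pr(v):
    dx,db,t=v; T=R.from_euler('y',t)
    th=np.linspace(0,2*np.pi,181)
    def C(rad,h): return np.c_[rad*np.cos(th),rad*np.sin(th),-h*np.ones_like(th)]
    def pix(X): return (proj(p,P+r.apply(T.apply(X)+[dx,0,db]))-[190,150])*4
    b=pix(C(.023,0)); tp=pix(C(.023,.010)); h=pix(C(.015,.010))
    return np.array([b[:,1].min(),tp[:,1].min(),h[:,1].min(),tp[:,0].max()-tp[:,0].min(),h[:,0].max()-h[:,0].min()])
for t in (-10,-5,0,5,10):
    t=np.radians(t)
    f=least_squares(lambda v:(pr([v[0],v[1],t])-[317,352,402,371,233])[[0,2,3]],[-.003,.024],x_scale=.001); print(np.degrees(t),f.x.round(4),pr([*f.x,t]).round(0))
E
```

```text
392 [(306, np.int64(232), np.int64(-10)), (314, np.int64(159), np.int64(-18)), (322, np.int64(100), np.int64(-15)), (330, np.int64(101), np.int64(-18)), (338, np.int64(101), np.int64(-18)), (346, np.int64(107), np.int64(-16)), (354, np.int64(119), np.int64(-20)), (362, np.int64(117), np.int64(-19)), (370, np.int64(115), np.int64(-18)), (378, np.int64(116), np.int64(-17)), (386, np.int64(116), np.int64(-17)), (394, np.int64(115), np.int64(-20)), (402, np.int64(93), np.int64(-5)), (410, np.int64(35), np.int64(41)), (418, np.int64(42), np.int64(42)), (426, np.int64(46), np.int64(49)), (434, np.int64(44), np.int64(51)), (442, np.int64(46), np.int64(49)), (450, np.int64(85), np.int64(-14)), (458, np.int64(184), np.int64(-22)), (466, np.int64(232), np.int64(-13)), (474, np.int64(233), np.int64(-13)), (482, np.int64(236), np.int64(-14)), (490, np.int64(234), np.int64(-14)), (498, np.int64(234), np.int64(-13)), (506, np.int64(235), np.int64(-14)), (514, np.int64(232), np.int64(-14)), (522, np.int64(233), np.int64(-14))]
300 [(306, np.int64(225), np.int64(-14)), (314, np.int64(59), np.int64(-
[... 1535 characters left out ...]
int64(0)), (434, np.int64(75), np.int64(0)), (442, np.int64(138), np.int64(-18)), (450, np.int64(234), np.int64(-12)), (458, np.int64(233), np.int64(-14)), (466, np.int64(234), np.int64(-13)), (474, np.int64(236), np.int64(-13)), (482, np.int64(234), np.int64(-13)), (490, np.int64(235), np.int64(-13)), (498, np.int64(235), np.int64(-14)), (506, np.int64(234), np.int64(-13)), (514, np.int64(234), np.int64(-13)), (522, np.int64(236), np.int64(-16))]
-10.0 [-0.0099  0.0273] [320. 334. 399. 372. 242.]
-5.0 [-0.0092  0.0277] [317. 338. 402. 371. 242.]
0.0 [-0.0084  0.0282] [315. 342. 404. 370. 241.]
5.0 [-0.0074  0.0286] [312. 347. 407. 370. 241.]
10.0 [-0.0063  0.0289] [310. 352. 409. 369. 241.]
```

>>> apply_moves --pt "0.55 0.17 1 0 0 0 0.4" --pt "0.55 0.17 4 0 0 0 0.4" --pt "0.55 0.17 4 0 0 0 0.4" --pt "0.55 0.17 4 0 0 0 0.4"

```text
time: 7.52
position: [0.5939, -0.1962, 0.0924]
tool_rot: [0.984, 0.18, 0.0, 0.001]
ft_force: [-0.7, 0.8, 0.1]
grip_width: 0.0453
```

```bash
python3 -c "
from h import *
info();delta(hold(0,0,.088),down(HY-90),False)
wpic('f',(190,150,200,150),4)
p=robot.camera_params('wrist')
a=np.radians(49)
for z,rr in ((.0535,.0405),(.0535,.027),(.0485,.027)):print(((proj(p,[hold(rr*np.cos(t),rr*np.sin(t),z) for t in (a,0,-a,np.pi-a,np.pi,np.pi+a)])-[190,150])*4).round(0).tolist())
"
```

```text
t 7.52 pos [ 0.5939 -0.1962  0.0924] y [ 0.354 -0.935  0.003] z [ 0.001 -0.003 -1.   ] F [-0.7  0.8  0.1] w 0.0453 q [-0.5   0.72  1.55 -0.    0.88  0.71]
shift [-0.6  -0.09  0.44] turn [0.2 0.  0.1] | q [-0.5   0.72  1.55 -0.    0.88  0.71]
[[144.0, 246.0], [371.0, 145.0], [598.0, 247.0], [160.0, 599.0], [372.0, 683.0], [583.0, 598.0]]
[[222.0, 309.0], [371.0, 243.0], [521.0, 309.0], [229.0, 543.0], [371.0, 601.0], [514.0, 543.0]]
[[225.0, 297.0], [371.0, 233.0], [517.0, 297.0], [232.0, 527.0], [372.0, 583.0], [511.0, 527.0]]
```

View pics/f.png

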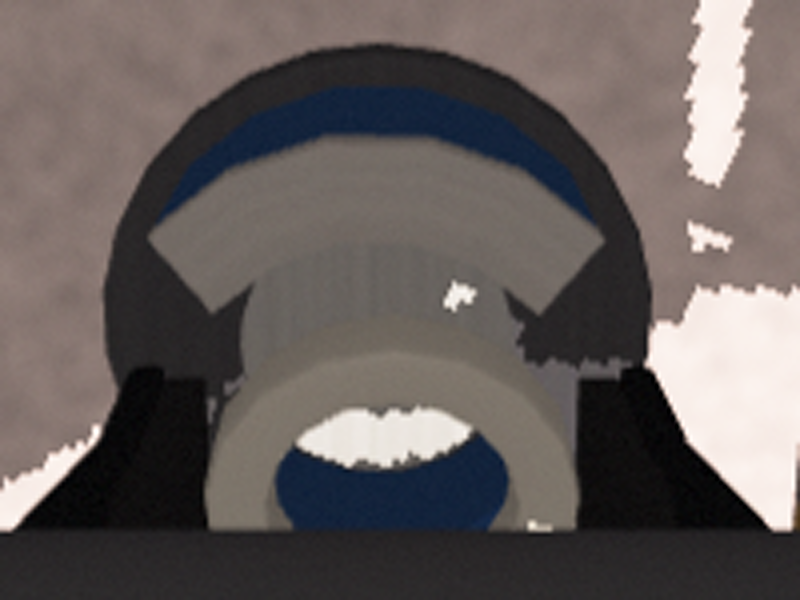

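>>> apply_moves --pt "0.15 -0.21 0 0 0 0 0.4" --pt "0.15 -0.21 1.5 0 0 0 0.4" --pt "0.15 -0.21 3 0 0 0 0.4" --pt "0.15 -0.21 4 0 0 0 0.4" --pt "0.15 -0.21 4 0 0 0 0.4"

```text
time: 7.98
position: [0.5953, -0.195, 0.0534]
tool_rot: [0.984, 0.18, 0.001, 0.003]
ft_force: [-2.6, -0.4, 2.3]
grip_width: 0.0454
```

```bash
python3 -c "
from h import *
wpic('g',(190,150,200,150),4);info();delta(hold(0,0,.05),down(HY-90),False)
"
```

```text
t 8.03 pos [ 0.5952 -0.1949  0.0537] y [ 0.355 -0.935  0.005] z [ 0.002 -0.005 -1.   ] F [-2.7 -0.4  0.1] w 0.046 q [-0.49  0.78  1.56 -0.    0.8   0.72]
shift [-0.77 -0.01  0.37] turn [ 0.3 -0.   0.2] | q [-0.49  0.78  1.56 -0.    0.8   0.72]
```

View pics/g.png

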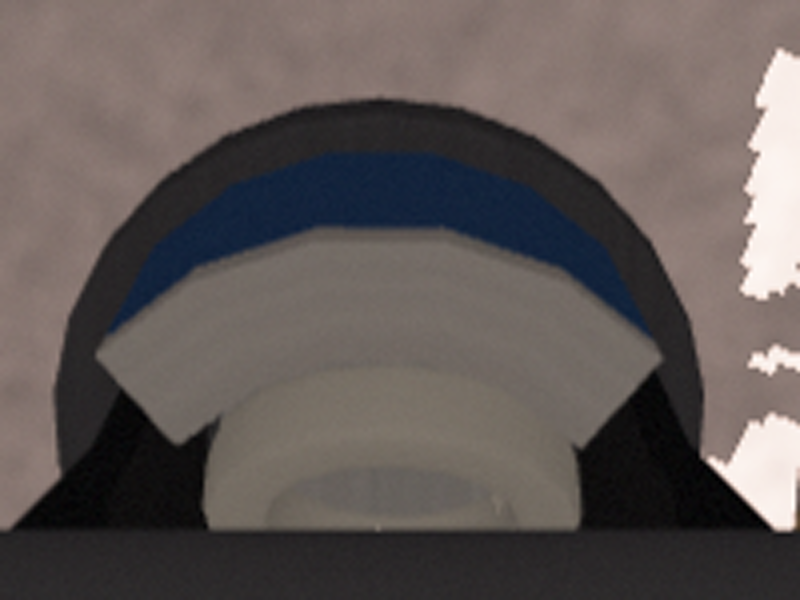

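Spacer has shifted in the grip: its hole edge is now at row 467 (was 402), and Fx is −2.7 N. Its far rim seems to be catching on the +x wall. I'll quantify this from the stored images.

```bash
cat > prof.py <<'E'
from h import *
import pickle,sys
def L(n): 
    return cv2.imread(f'pics/{n}.png').astype(int)
for n in ('e','g'):
    im=L(n)
    for c in (360,392,420): print(n,c,[(r,int(im[r,c].sum()//3),int(im[r,c,0]-im[r,c,2])) for r in range(340 if n=='e' else 356,528,8 if n=='g' else 20)])
im=L('g')
for r in (480,500,520): print(r,[(c,int(im[r,c].sum()//3)) for c in list(range(196,330,6))])
p=pickle.load(open('pics/g.pkl','rb')); a=np.radians(49)
for z,rr in ((.0535,.0405),(.0535,.027)):print(((proj(p,[hold(rr*np.cos(t),rr*np.sin(t),z) for t in (a,0,-a)])-[190,150])*4).round(0).tolist())
E
python3 prof.py
```

```text
e 360 [(340, 101, -16), (360, 119, -19), (380, 116, -18), (400, 116, -21), (420, 44, 51), (440, 55, 34), (460, 243, -8), (480, 249, -2), (500, 251, 0), (520, 252, 0)]
e 392 [(340, 102, -17), (360, 119, -19), (380, 116, -18), (400, 108, -16), (420, 42, 45), (440, 43, 55), (460, 216, -17), (480, 235, -15), (500, 234, -13), (520, 235, -12)]
e 420 [(340, 102, -16), (360, 118, -18), (380, 116, -20), (400, 116, -20), (420, 42, 47), (440, 41, 55), (460, 231, -8), (480, 249, -2), (500, 240, -8), (520, 234, -12)]
g 360 [(356, 104, -14), (364, 102, -11), (372, 108, -20), (380, 110, -20), (388, 112, -17), (396, 111, -18), (404, 112, -18), (412, 111, -17), (420, 114, -19), (428, 115, -19), (436, 116, -19), (444, 111, -18), (452, 108, -17), (460, 106, -18), (468, 101, -12), (476, 99, -10), (484, 101, -10), (492, 99, -10), (500, 98, -11), (508, 99, -9), (516, 107, -16), (524, 106, -18)]
g 392 [(356, 104, -16), (364, 103, -14), (372, 111, -18), (380, 111, -19), (388, 113, -17), (396, 112, -18), (404, 113, -20), (412, 113, -19), (420, 112, -18), (428, 115, -19), (436, 115, -19), (444, 109, -19), (45
[... 745 characters left out ...]
1), (304, 99), (310, 98), (316, 98), (322, 96), (328, 95)]
500 [(196, 9), (202, 51), (208, 102), (214, 107), (220, 108), (226, 108), (232, 108), (238, 106), (244, 107), (250, 106), (256, 105), (262, 106), (268, 103), (274, 94), (280, 94), (286, 96), (292, 99), (298, 99), (304, 100), (310, 99), (316, 100), (322, 97), (328, 97)]
520 [(196, 12), (202, 16), (208, 84), (214, 107), (220, 107), (226, 106), (232, 108), (238, 108), (244, 107), (250, 106), (256, 106), (262, 104), (268, 94), (274, 97), (280, 98), (286, 101), (292, 101), (298, 102), (304, 103), (310, 104), (316, 106), (322, 107), (328, 108)]
[[99.0, 362.0], [383.0, 238.0], [666.0, 362.0]]
[[196.0, 438.0], [383.0, 358.0], [569.0, 438.0]]
```

```bash
cat > tilt.py <<'E'
from h import *
import pickle
from scipy.optimize import least_squares
p=pickle.load(open('pics/g.pkl','rb'))
P=np.array([.5952,-.1949,.0537]); r=R.from_quat(robot.get_obs()['tool_rot'])
def rows(v,pts):
    T=R.from_euler('y',v[2]); X=T.apply(np.array(pts))+[v[0],0,v[1]]
    return ((proj(p,P+r.apply(X))-[190,150])*4)[:,1]
# disc frame: center of disc mid; z along tool z (down). bottom at +5mm
pts=[[.023,0,.005],[.023,0,-.005],[.015,0,-.005],[-.015,0,.005]]
obs=[368,440,467,512]
for t0 in (-.7,0,.7):
    f=least_squares(lambda v:rows(v,pts)-obs,[-.003,.02,t0],x_scale=[.001,.001,.1]); print(f.x.round(4),np.degrees(f.x[2]).round(1),f.fun.round(1))
    c=P+r.apply([f.x[0],0,f.x[1]]); print("centre holder frame",R.from_euler('z',-HY,degrees=True).apply(c-HO).round(4))
    T=R.from_euler('y',f.x[2])
    for q in ([.023,0,.005],[.023,0,-.005],[-.023,0,.005]): print(R.from_euler('z',-HY,degrees=True).apply(P+r.apply(T.apply(q)+[f.x[0],0,f.x[1]])-HO).round(4))
E
python3 tilt.py
```

```text
[-0.0136  0.0346  0.6107] 35.0 [ 0.7 -2.8  2.8 -0.7]
centre holder frame [-0.0059 -0.0003  0.0191]
[ 0.0158 -0.0002  0.0282]
[ 0.0101 -0.0002  0.0364]
[-0.0219 -0.0005  0.0018]
[-0.0136  0.0346  0.6107] 35.0 [ 0.7 -2.8  2.8 -0.7]
centre holder frame [-0.0059 -0.0003  0.0191]
[ 0.0158 -0.0002  0.0282]
[ 0.0101 -0.0002  0.0364]
[-0.0219 -0.0005  0.0018]
[-0.0136  0.0346  0.6107] 35.0 [ 0.7 -2.8  2.8 -0.7]
centre holder frame [-0.0059 -0.0003  0.0191]
[ 0.0158 -0.0002  0.0282]
[ 0.0101 -0.0002  0.0364]
[-0.0219 -0.0005  0.0018]
```

```bash
cat >> tilt.py <<'E'
print("---fixed d")
for d in (.005,.010,.015,.020,.025):
    f=least_squares(lambda v:rows([v[0],d,v[1]],pts)-obs,[-.003,.5],x_scale=[.001,.1]); print(d,f.x.round(4),np.degrees(f.x[1]).round(1),f.fun.round(1))
# fingertip check: pad inner corners at tip
for x in (-.0095,.0095): print(((proj(p,P+r.apply([[x,-.0226,.019],[x,.0226,.019],[x,.0226,0]]))-[190,150])*4).round(0).tolist())
E
python3 tilt.py | sed -n '/---/,$p'
```

```text
---fixed d
0.005 [6.000e-04 6.635e-01] 38.0 [-12.7   2.   10.9   0.1]
0.01 [-0.0018  0.6546] 37.5 [-10.    1.    9.3  -0. ]
0.015 [-0.0042  0.6456] 37.0 [-7.6  0.1  7.8 -0.2]
0.02 [-0.0066  0.6367] 36.5 [-5.3 -0.7  6.4 -0.3]
0.025 [-0.009   0.6277] 36.0 [-3.1 -1.5  5.1 -0.5]
[[204.0, 519.0], [563.0, 519.0], [583.0, 598.0]]
[[199.0, 378.0], [569.0, 378.0], [590.0, 443.0]]
```

>>> apply_moves --pt "-0.2 0 0 0 0 0 0.4" --pt "-0.25 0 0.2 0 0 0 0.4" --pt "-0.25 0 0.4 0 0 0 0.4" --pt "-0.25 0 0.6 0 0 0 0.4" --pt "-0.25 0 0.7 0 0 0 0.4"

```text
time: 8.45
position: [0.595, -0.1959, 0.048]
tool_rot: [0.984, 0.18, 0.003, 0.003]
ft_force: [-1.2, 1.3, 9.7]
grip_width: 0.0461
```

```bash
python3 -c "
from h import *
info();wpic('h1',(190,150,200,150),4)
im=cv2.imread('pics/h1.png').astype(int)
for c in (340,392): print([(r,int(im[r,c].sum()//3),int(im[r,c,0]-im[r,c,2])) for r in range(300,528,8)])"
```

```text
t 8.45 pos [ 0.595  -0.1959  0.048 ] y [ 0.354 -0.935  0.008] z [ 0.007 -0.006 -1.   ] F [-1.2  1.3  9.7] w 0.0461 q [-0.5   0.78  1.57 -0.    0.78  0.71]
[(300, 108, -14), (308, 107, -14), (316, 107, -13), (324, 108, -13), (332, 108, -15), (340, 106, -14), (348, 106, -15), (356, 104, -16), (364, 106, -14), (372, 105, -14), (380, 110, -18), (388, 108, -19), (396, 111, -17), (404, 111, -17), (412, 111, -19), (420, 115, -19), (428, 114, -19), (436, 111, -18), (444, 108, -18), (452, 106, -17), (460, 100, -13), (468, 97, -10), (476, 96, -10), (484, 96, -9), (492, 97, -11), (500, 97, -9), (508, 97, -10), (516, 98, -12), (524, 104, -17)]
[(300, 109, -15), (308, 107, -13), (316, 107, -15), (324, 105, -14), (332, 108, -16), (340, 106, -14), (348, 107, -13), (356, 106, -15), (364, 104, -15), (372, 104, -14), (380, 111, -17), (388, 111, -20), (396, 110, -17), (404, 112, -18), (412, 113, -18), (420, 115, -21), (428, 111, -20), (436, 109, -19), (444, 108, -17), (452, 105, -16), (460, 97, -10), (468, 95, -10), (476, 97, -10), (484, 95, -10), (492, 96, -11), (500, 96, -9), (508, 97, -10), (516, 95, -10), (524, 95, -10)]
```

>>> apply_moves --pt "-0.1 0 0.2 0 0 0 0.4" --pt "-0.1 0 0.4 0 0 0 0.4" --pt "-0.1 0 0.6 0 0 0 0.4" --pt "-0.1 0 0.6 0 0 0 0.4"

```text
time: 8.83
position: [0.594, -0.1964, 0.0415]
tool_rot: [0.984, 0.18, 0.003, 0.004]
ft_force: [-0.0, -0.2, -0.4]
grip_width: 0.0456
```

```bash
python3 -c "
from h import *
info();wpic('h2',(190,150,200,150),4)
im=cv2.imread('pics/h2.png').astype(int)
for c in (340,392): print([(r,int(im[r,c].sum()//3),int(im[r,c,0]-im[r,c,2])) for r in range(330,528,6)])"
```

```text
t 8.83 pos [ 0.594  -0.1964  0.0415] y [ 0.354 -0.935  0.008] z [ 0.007 -0.006 -1.   ] F [-0.  -0.2 -0.4] w 0.0456 q [-0.5   0.79  1.57 -0.    0.77  0.71]
[(330, 107, -14), (336, 108, -15), (342, 108, -13), (348, 108, -15), (354, 106, -14), (360, 105, -14), (366, 105, -14), (372, 104, -14), (378, 106, -13), (384, 103, -14), (390, 111, -17), (396, 114, -20), (402, 117, -19), (408, 116, -20), (414, 107, -15), (420, 99, -10), (426, 99, -10), (432, 97, -10), (438, 99, -10), (444, 99, -10), (450, 100, -9), (456, 98, -10), (462, 98, -10), (468, 98, -8), (474, 99, -10), (480, 98, -9), (486, 97, -10), (492, 97, -10), (498, 98, -9), (504, 97, -9), (510, 97, -10), (516, 97, -9), (522, 98, -9)]
[(330, 107, -15), (336, 107, -15), (342, 107, -14), (348, 109, -15), (354, 104, -14), (360, 105, -14), (366, 106, -14), (372, 104, -15), (378, 102, -15), (384, 104, -14), (390, 109, -16), (396, 118, -19), (402, 112, -18), (408, 99, -11), (414, 97, -9), (420, 96, -9), (426, 93, -8), (432, 96, -10), (438, 96, -10), (444, 95, -10), (450, 94, -9), (456, 97, -9), (462, 98, -9), (468, 95, -10), (474, 96, -9), (480, 97, -10), (486, 97, -9), (492, 96, -9), (498, 97, -10), (504, 96, -9), (510, 97, -8), (516, 96, -10), (522, 95, -10)]
```

>>> apply_moves --pt "0 0 0 0 0 0 0.7" --pt "0 0 0 0 0 0 0.7" --pt "0 0 0 0 0 0 0.7" --pt "0 0 -1 0 0 0 0.7" --pt "0 0 -5 0 0 0 0.7"

```text
time: 9.3
position: [0.588, -0.1937, 0.0845]
tool_rot: [0.984, 0.18, -0.004, -0.002]
ft_force: [-1.0, -0.3, -0.9]
grip_width: 0.0602
```

>>> apply_moves --pt "-1 0 -4 0 0 0 0.7" --pt "-5 0 -8 0 0 0 0.7" --pt "-5 0 -8 0 0 0 0.7" --pt "-5 0 -8 0 0 0 0.7"

```text
time: 9.63
position: [0.5447, -0.2144, 0.173]
tool_rot: [0.984, 0.179, 0.003, 0.004]
ft_force: [0.5, 0.6, -0.5]
grip_width: 0.0609
```

```bash
python3 -c "
from h import *
info();wpic('i',(180,80,200,150),4)
"
```

```text
t 9.63 pos [ 0.5447 -0.2144  0.173 ] y [ 0.353 -0.936  0.009] z [ 0.007 -0.007 -1.   ] F [ 0.5  0.6 -0.5] w 0.0609 q [-0.56  0.56  1.61 -0.    0.97  0.65]
```

View pics/i.png

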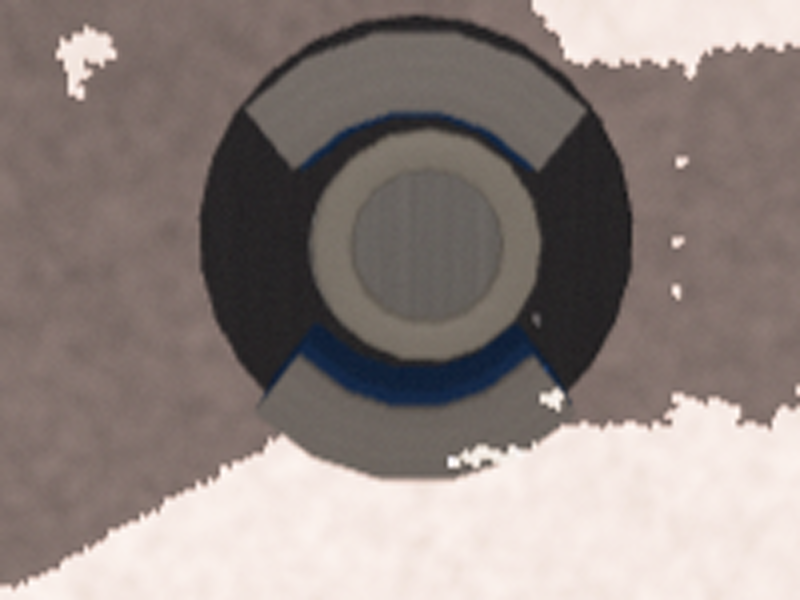

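Spacer lies level in the bore, centred at (426,243). The ledge corners are (245,110), (588,108), (296,170), (540,172), (262,405) and (567,403). I'll refit the holder and work out the way back to the tray.

```bash
cat > fith.py <<'E'
from h import *
import pickle
from scipy.optimize import least_squares
p=pickle.load(open('pics/i.pkl','rb')); k=4; o=np.array([180,80])
P=lambda r,t:[r*np.cos(t),r*np.sin(t),.0535]
U=np.array([(245,110),(296,170),(540,172),(588,108),(262,405),(567,403)])
def mod(v):
    a=v[3]; M=np.array([P(.0405,a),P(.027,a),P(.027,-a),P(.0405,-a),P(.0405,np.pi-a),P(.0405,np.pi+a)])
    return (proj(p,R.from_euler('z',v[2]).apply(M)+[v[0],v[1],0])-o)*k-U
f=least_squares(lambda v:mod(v).ravel(),[.585,-.194,.3,.85])
print(f.x.round(4),np.degrees(f.x[2:]),f.fun.reshape(-1,2).round(1).tolist())
print("spacer",hit(p,np.array((426,243))/k+o,.03),hit(p,np.array((416,235))/k+o,.012))
E
python3 fith.py; python3 -c "
from h import *
delta(pick(-.076,.14),trayrot(),False);delta([.50,.03,.24],trayrot(),False);print(pick(-.076,.12),pick(-.076,.07))"
```

```text
[ 0.5881 -0.1973  0.3577  0.8525] [20.49293075 48.84447823] [[0.3, 2.5], [7.5, -6.0], [-10.5, -7.3], [-0.5, 5.7], [-7.8, 1.5], [11.2, 4.0]]
spacer [ 0.59025756 -0.19849026  0.03      ] [ 0.58957158 -0.19662784  0.012     ]
shift [ 10.33 -30.93   1.26] turn [ 0.6 34.8 -0.6] | q [-0.56  0.56  1.61 -0.    0.97  0.65]
shift [  4.39 -24.35  -7.05] turn [ 0.6 34.8 -0.6] | q [-0.56  0.56  1.61 -0.    0.97  0.65]
[0.54344683 0.11622559 0.14029825] [0.57014842 0.12668983 0.09934064]
```

>>> apply_moves --pt "2 -4 -5 0 0 0 0.7" --pt "3.6 -19.5 -5.8 0.6 34.8 -0.6 0.7" --pt "3.6 -19.5 -5.8 0.6 34.8 -0.6 0.7" --pt "3.6 -19.5 -5.8 0.6 34.8 -0.6 0.7" --pt "3.6 -19.5 -5.8 0.6 34.8 -0.6 0.7"

```text
time: 10.1
position: [0.513, -0.0344, 0.2218]
tool_rot: [0.957, 0.181, 0.223, -0.047]
ft_force: [0.2, 2.1, -1.0]
grip_width: 0.0614
```

```bash
sed -i 's/HO=np.array(\[.588,-.1975,0\])/HO=np.array([.5885,-.1973,0])/' h.py; python3 -c "
from h import *
info();delta(pick(-.076,.12),trayrot(),False);delta(pick(-.076,.07),trayrot(),False)"
```

```text
t 10.1 pos [ 0.513  -0.0344  0.2218] y [ 0.368 -0.93  -0.008] z [ 0.41   0.17  -0.896] F [ 0.2  2.1 -1. ] w 0.0614 q [-0.49  0.32  2.02  0.65  0.6   0.21]
shift [  3.84 -12.82  11.12] turn [-0.5  8.7 -0.1] | q [-0.49  0.32  2.02  0.65  0.6   0.21]
shift [  4.59 -12.78  16.06] turn [-0.5  8.7 -0.1] | q [-0.49  0.32  2.02  0.65  0.6   0.21]
```

>>> apply_moves --pt "3.8 -12.8 4 -0.5 8.7 0 0.7" --pt "3.8 -12.8 6 -0.5 8.7 0 0.7" --pt "3.8 -12.8 8 -0.5 8.7 0 0.7" --pt "3.8 -12.8 11 -0.5 8.7 0 0.7" --pt "3.8 -12.8 11 -0.5 8.7 0 0.7"

```text
time: 10.52
position: [0.5383, 0.0839, 0.1648]
tool_rot: [0.937, 0.176, 0.295, -0.055]
ft_force: [2.0, 0.1, 0.6]
grip_width: 0.061
```

```bash
python3 -c "
from h import *
info();delta(pick(-.076,.06,-.003),trayrot(),False);delta(pick(-.076,.0215,-.003),trayrot(),False)"
```

```text
t 10.52 pos [0.5383 0.0839 0.1648] y [ 0.363 -0.932  0.   ] z [ 0.534  0.208 -0.819] F [2.  0.1 0.6] w 0.061 q [-0.23  0.48  2.14  1.57  0.33 -0.51]
shift [-0.35 -2.83  8.95] turn [ 0.1  0.  -0.1] | q [-0.23  0.48  2.14  1.57  0.33 -0.51]
shift [-0.35 -2.84 12.8 ] turn [ 0.1  0.  -0.1] | q [-0.23  0.48  2.14  1.57  0.33 -0.51]
```

>>> apply_moves --pt "-0.4 -2.8 3 0.1 0 -0.1 0.7" --pt "-0.4 -2.8 6 0.1 0 -0.1 0.7" --pt "-0.4 -2.8 8.5 0.1 0 -0.1 0.7" --pt "-0.4 -2.8 8.5 0.1 0 -0.1 0.7" --pt "-0.4 -2.8 8.5 0.1 0 -0.1 0.7"

```text
time: 10.93
position: [0.5703, 0.1266, 0.0909]
tool_rot: [0.937, 0.178, 0.293, -0.057]
ft_force: [-0.3, -0.3, 0.6]
grip_width: 0.061
```

```bash
python3 -c "
from h import *
info();delta(pick(-.076,.0215,-.003),trayrot(),False)
wpic('j',(80,100,400,300),2)
im=cv2.imread('pics/j.png').astype(int)
# cyan mask
m=((im[:,:,0]-im[:,:,2]>25)&(im[:,:,1]-im[:,:,2]>20)).astype(np.uint8)
n,l,s,c=cv2.connectedComponentsWithStats(m); i=1+np.argmax(s[1:,4]); print('cyan',s[i],c[i].round(1))
import pickle;p=pickle.load(open('pics/j.pkl','rb'))
for dx in (0,-.003,-.006):
  th=np.linspace(0,6.28,60); X=[tray(np.array([-s35*.01,-.076,.042+c35*.01])+[c35*(dx+.023*np.cos(t)),.023*np.sin(t),s35*(dx+.023*np.cos(t))]) for t in th]
  q=(proj(p,X)-[80,100])*2; print(dx,q.min(0).round(0),q.max(0).round(0))
  X=[tray(np.array([0,-.076,.042])+[c35*(dx+.023*np.cos(t)),.023*np.sin(t),s35*(dx+.023*np.cos(t))]) for t in th]
  q=(proj(p,X)-[80,100])*2; print('  low',q.min(0).round(0),q.max(0).round(0))"
```

```text
t 10.93 pos [0.5703 0.1266 0.0909] y [ 0.368 -0.93  -0.003] z [ 0.53   0.212 -0.821] F [-0.3 -0.3  0.6] w 0.061 q [-0.11  0.68  2.08  2.11  0.32 -0.97]
shift [0.19 0.   4.15] turn [-0.2  0.2  0.1] | q [-0.11  0.68  2.08  2.11  0.32 -0.97]
cyan [  333   188   157   153 18643] [410.7 264.9]
0 [335. 185.] [492. 333.]
  low [338. 177.] [489. 319.]
-0.003 [335. 195.] [492. 342.]
  low [339. 186.] [488. 328.]
-0.006 [335. 205.] [491. 351.]
  low [339. 196.] [488. 337.]
```

>>> apply_moves --pt "0.2 -0.05 2 -0.2 0.2 0.1 0.7" --pt "0.2 -0.05 4.1 -0.2 0.2 0.1 0.7" --pt "0.2 -0.05 4.1 -0.2 0.2 0.1 0.7" --pt "0.2 -0.05 4.1 -0.2 0.2 0.1 0.7" --pt "0.2 -0.05 4.1 -0.2 0.2 0.1 0.7"

```text
time: 11.4
position: [0.5946, 0.1346, 0.0649]
tool_rot: [0.936, 0.177, 0.3, -0.055]
ft_force: [-0.0, 0.6, -0.2]
grip_width: 0.0608
```

```bash
python3 -c "
from h import *
info();delta(pick(-.076,.0215,-.003),trayrot(),False)"
```

```text
t 11.4 pos [0.5946 0.1346 0.0649] y [ 0.363 -0.932  0.004] z [ 0.542  0.208 -0.814] F [-0.   0.6 -0.2] w 0.0608 q [-0.08  0.75  2.03  2.25  0.33 -1.08]
shift [-0.43 -0.16  0.56] turn [ 0.2 -0.5  0. ] | q [-0.08  0.75  2.03  2.25  0.33 -1.08]
```

>>> apply_moves --pt "-0.4 -0.1 0.5 0.2 -0.5 0 0.7" --pt "-0.4 -0.1 0.5 0.2 -0.5 0 0.7" --pt "-0.4 -0.1 0.5 0.2 -0.5 0 0.7"

```text
time: 11.65
position: [0.594, 0.1355, 0.0574]
tool_rot: [0.937, 0.177, 0.295, -0.055]
ft_force: [-2.1, -2.4, 3.1]
grip_width: 0.0609
```

```bash
python3 -c "
from h import *
info();delta(pick(-.076,.0215,-.003),trayrot(),False)
wpic('k',(80,100,400,300),2)
im=cv2.imread('pics/k.png').astype(int)
m=((im[:,:,0]-im[:,:,2]>25)&(im[:,:,1]-im[:,:,2]>20)).astype(np.uint8)
n,l,s,c=cv2.connectedComponentsWithStats(m); i=1+np.argmax(s[1:,4]); print('cyan',s[i],c[i].round(1)); info()
p=robot.camera_params('wrist')
for dx in (.003,0,-.003,-.006):
  th=np.linspace(0,6.28,60); X=[tray(np.array([0,-.076,.042])+[c35*(dx+.023*np.cos(t)),.023*np.sin(t),s35*(dx+.023*np.cos(t))]) for t in th]
  q=(proj(p,X)-[80,100])*2; print('  low',dx,q.min(0).round(0),q.max(0).round(0))
"
```

```text
t 11.65 pos [0.594  0.1355 0.0574] y [ 0.365 -0.931  0.001] z [ 0.533  0.208 -0.82 ] F [-2.1 -2.4  3.1] w 0.0609 q [-0.08  0.76  2.03  2.25  0.33 -1.08]
shift [ 0.02 -0.05 -0.04] turn [0.  0.1 0. ] | q [-0.08  0.76  2.03  2.25  0.33 -1.08]
cyan [  310   237   194   129 20480] [406.9 309.4]
t 11.7 pos [0.5941 0.1354 0.0574] y [ 0.365 -0.931  0.001] z [ 0.533  0.208 -0.82 ] F [-2.5 -2.8  4.9] w 0.0609 q [-0.08  0.76  2.03  2.25  0.33 -1.08]
  low 0.003 [318. 211.] [503. 383.]
  low 0 [318. 223.] [503. 393.]
  low -0.003 [319. 235.] [502. 403.]
  low -0.006 [319. 246.] [502. 413.]
```

>>> apply_moves --pt "0 0 -0.15 0 0 0 0.7" --pt "0 0 -0.15 0 0 0 0.4" --pt "0 0 -0.15 0 0 0 0.4" --pt "0 0 -0.15 0 0 0 0.4" --pt "0 0 -0.15 0 0 0 0.4" --newtons 20

```text
time: 12.12
position: [0.5941, 0.1367, 0.0585]
tool_rot: [0.937, 0.178, 0.296, -0.057]
ft_force: [-0.4, 4.0, 1.9]
grip_width: 0.0449
```

>>> apply_moves --pt "0 0 0 0 0 0 0.4" --pt "0 0 0 0 0 0 0.4" --pt "0 0 -1 0 0 0 0.4" --pt "0 0 -5 0 0 0 0.4" --pt "0 0 -9 0 0 0 0.4"

```text
time: 12.53
position: [0.5448, 0.1158, 0.1301]
tool_rot: [0.938, 0.177, 0.292, -0.055]
ft_force: [0.3, 0.2, 0.7]
grip_width: 0.0455
```

```bash
python3 -c "
from h import *
info();delta([.52,.04,.25],down(HY-90),False)"
```

```text
t 12.53 pos [0.5448 0.1158 0.1301] y [ 0.364 -0.931 -0.   ] z [ 0.529  0.207 -0.823] F [0.3 0.2 0.7] w 0.0455 q [-0.14  0.57  2.13  1.91  0.3  -0.78]
shift [  2.64   6.16 -12.74] turn [ -0.2 -34.6   0.7] | q [-0.14  0.57  2.13  1.91  0.3  -0.78]
```

>>> apply_moves --pt "0 2 -4 0 0 0 0.4" --pt "2.6 6.2 -12.7 -0.2 -34.6 0.7 0.4" --pt "2.6 6.2 -12.7 -0.2 -34.6 0.7 0.4" --pt "2.6 6.2 -12.7 -0.2 -34.6 0.7 0.4" --pt "2.6 6.2 -12.7 -0.2 -34.6 0.7 0.4"

```text
time: 12.95
position: [0.5381, 0.1011, 0.1887]
tool_rot: [0.944, 0.192, 0.257, -0.082]
ft_force: [0.6, -0.1, 0.1]
grip_width: 0.0453
```

```bash
python3 -c "
from h import *
info();delta([.54,-.10,.25],down(HY-90),False)"
```

```text
t 12.95 pos [0.5381 0.1011 0.1887] y [ 0.404 -0.913 -0.055] z [ 0.454  0.252 -0.855] F [ 0.6 -0.1  0.1] w 0.0453 q [-0.2   0.42  2.05  0.99  0.42  0.1 ]
shift [ -3.12  18.1  -10.23] turn [ -4.  -31.    2.3] | q [-0.2   0.42  2.05  0.99  0.42  0.1 ]
```

>>> apply_moves --pt "-1 3 -5 -4 -31 2.3 0.4" --pt "-3 16 -9 -4 -31 2.3 0.4" --pt "-3 16 -9 -4 -31 2.3 0.4" --pt "-3 16 -9 -4 -31 2.3 0.4" --pt "-3 16 -9 -4 -31 2.3 0.4"

```text
time: 13.37
position: [0.5374, -0.0312, 0.2307]
tool_rot: [0.981, 0.185, 0.056, -0.02]
ft_force: [1.2, 1.3, -1.2]
grip_width: 0.0451
```

```bash
python3 -c "
from h import *
info();delta(hold(0,0,.14),down(HY-90),False)"
```

```text
t 13.37 pos [ 0.5374 -0.0312  0.2307] y [ 0.365 -0.931 -0.019] z [ 0.102  0.061 -0.993] F [ 1.2  1.3 -1.2] w 0.0451 q [-0.31  0.39  1.73  0.11  0.94  0.82]
shift [-2.33 17.5   8.52] turn [-1.2 -6.7  0.8] | q [-0.31  0.39  1.73  0.11  0.94  0.82]
```

>>> apply_moves --pt "-2.3 17.5 2 -1.2 -6.7 0.8 0.4" --pt "-2.3 17.5 4 -1.2 -6.7 0.8 0.4" --pt "-2.3 17.5 6 -1.2 -6.7 0.8 0.4" --pt "-2.3 17.5 8 -1.2 -6.7 0.8 0.4" --pt "-2.3 17.5 8.5 -1.2 -6.7 0.8 0.4"

```text
time: 13.78
position: [0.5921, -0.1983, 0.138]
tool_rot: [0.984, 0.179, 0.005, -0.0]
ft_force: [-0.6, 0.1, -0.7]
grip_width: 0.0451
```

>>> apply_moves --pt "0 0 0 0 0 0 0.4" --pt "0 0 0 0 0 0 0.4"

```text
time: 13.95
position: [0.5895, -0.1956, 0.1362]
tool_rot: [0.984, 0.178, 0.001, -0.003]
ft_force: [0.0, 0.3, -0.3]
grip_width: 0.0452
```

```bash
python3 -c "
from h import *
info();delta(hold(0,0,.14),down(HY-90),False)
wpic('l',(190,150,200,150),4)
im=cv2.imread('pics/l.png').astype(int)
m=((im[:,:,0]-im[:,:,2]>25)&(im[:,:,1]-im[:,:,2]>20)).astype(np.uint8)
n,l,s,c=cv2.connectedComponentsWithStats(m); i=1+np.argmax(s[1:,4]); print('cyan',s[i],c[i].round(1))
for c in (360,400,430): print([(r,*[int(v) for v in im[r,c]]) for r in range(250,400,8)])
"
```

```text
t 13.95 pos [ 0.5895 -0.1956  0.1362] y [ 0.351 -0.936 -0.006] z [ 0.001  0.007 -1.   ] F [ 0.   0.3 -0.3] w 0.0452 q [-0.5   0.65  1.53  0.01  0.96  0.7 ]
shift [-0.15  0.12 -0.39] turn [-0.3 -0.2 -0.1] | q [-0.5   0.65  1.53  0.01  0.96  0.7 ]
cyan [  199   280   387   252 80031] [391.8 421.8]
[(250, 100, 106, 110), (258, 239, 244, 249), (266, 229, 234, 240), (274, 229, 234, 240), (282, 188, 194, 195), (290, 113, 106, 76), (298, 105, 96, 67), (306, 196, 186, 135), (314, 245, 240, 194), (322, 249, 245, 205), (330, 249, 246, 209), (338, 249, 246, 209), (346, 249, 245, 207), (354, 249, 245, 208), (362, 246, 241, 196), (370, 246, 240, 191), (378, 245, 240, 192), (386, 245, 240, 190), (394, 245, 239, 189)]
[(250, 98, 102, 108), (258, 209, 215, 222), (266, 232, 237, 241), (274, 218, 224, 227), (282, 108, 101, 70), (290, 114, 107, 79), (298, 141, 133, 96), (306, 248, 244, 201), (314, 248, 244, 202), (322, 247, 243, 201), (330, 247, 243, 201), (338, 249, 246, 209), (346, 249, 246, 210), (354, 249, 245, 208), (362, 249, 245, 208), (370, 247, 242, 199), (378, 246, 240, 193), (386, 245, 240, 191), (394, 245, 240, 190)]
[(250, 233, 238, 243), (258, 228, 234, 239), (266, 227, 234, 238), (274, 229, 234, 239), (282, 197, 202, 202), (290, 111, 104, 75), (298, 109, 101, 72), (306, 164, 155, 107), (314, 245, 240, 194), (322, 248, 243, 202), (330, 248, 244, 204), (338, 249, 246, 209), (346, 249, 245, 210), (354, 249, 246, 209), (362, 248, 245, 208), (370, 246, 241, 193), (378, 246, 241, 192), (386, 245, 240, 190), (394, 245, 240, 192)]
```

>>> apply_moves --pt "0 0.07 0 -0.3 -0.2 -0.1 0.4" --pt "0 0.07 2 -0.3 -0.2 -0.1 0.4" --pt "0 0.07 4 -0.3 -0.2 -0.1 0.4" --pt "0 0.07 4.8 -0.3 -0.2 -0.1 0.4" --pt "0 0.07 4.8 -0.3 -0.2 -0.1 0.4"

```text
time: 14.42
position: [0.5903, -0.1934, 0.0905]
tool_rot: [0.983, 0.181, 0.001, 0.001]
ft_force: [-0.5, 0.6, -0.7]
grip_width: 0.0453
```

```bash
python3 -c "
from h import *
info();delta(hold(.0013,.0005,.053),down(HY-90),False)"
```

```text
t 14.42 pos [ 0.5903 -0.1934  0.0905] y [ 0.357 -0.934  0.001] z [ 0.002 -0.001 -1.   ] F [-0.5  0.6 -0.7] w 0.0453 q [-0.5   0.72  1.56 -0.    0.86  0.71]
shift [-0.18  0.25  3.75] turn [ 0.1 -0.1  0.3] | q [-0.5   0.72  1.56 -0.    0.86  0.71]
```

```bash
python3 -c "
from h import *
for i in range(5): robot.camera('wrist'); info()
delta(hold(.0013,.0005,.053),down(HY-90),False)
wpic('m',(190,150,200,150),4)
im=cv2.imread('pics/m.png').astype(int)
for r in (200,220,240,260): print(r,[(c,*[int(v) for v in im[r,c]]) for c in list(range(100,260,8))+list(range(540,700,8))])
" | cut -c1-1500
```

```text
t 14.47 pos [ 0.5911 -0.194   0.0915] y [ 0.356 -0.934  0.003] z [ 0.003 -0.002 -1.   ] F [0.4 0.5 0. ] w 0.0451 q [-0.5   0.72  1.56 -0.    0.86  0.71]
t 14.52 pos [ 0.5918 -0.1946  0.0922] y [ 0.356 -0.934  0.004] z [ 0.005 -0.003 -1.   ] F [ 1.1  0.1 -0.2] w 0.0451 q [-0.5   0.71  1.56 -0.    0.86  0.71]
t 14.57 pos [ 0.5921 -0.195   0.0925] y [ 0.356 -0.934  0.005] z [ 0.006 -0.003 -1.   ] F [ 0.5  0.5 -0.3] w 0.0453 q [-0.5   0.71  1.56 -0.    0.86  0.71]
t 14.62 pos [ 0.5922 -0.1952  0.0926] y [ 0.356 -0.935  0.006] z [ 0.006 -0.003 -1.   ] F [-0.4  0.   0.1] w 0.045 q [-0.5   0.71  1.56 -0.    0.86  0.71]
t 14.67 pos [ 0.5922 -0.1953  0.0925] y [ 0.356 -0.935  0.005] z [ 0.006 -0.003 -1.   ] F [ 0.1  0.2 -1. ] w 0.0452 q [-0.5   0.71  1.56 -0.    0.86  0.71]
shift [-0.3  -0.01  3.95] turn [ 0.3 -0.3  0.2] | q [-0.5   0.71  1.56 -0.    0.86  0.71]
200 [(100, 112, 117, 133), (108, 111, 116, 133), (116, 114, 119, 135), (124, 113, 118, 134), (132, 104, 109, 126), (140, 38, 36, 39), (148, 37, 37, 40), (156, 38, 36, 39), (164, 39, 39, 40), (172, 46, 36, 32), (180, 59, 35, 19), (188,
[... 2430 characters left out ...]
148, 40, 40, 42), (156, 39, 36, 38), (164, 37, 37, 39), (172, 40, 38, 39), (180, 48, 47, 51), (188, 100, 107, 114), (196, 99, 105, 114), (204, 101, 107, 115), (212, 99, 105, 113), (220, 104, 110, 117), (228, 102, 108, 116), (236, 101, 108, 115), (244, 98, 105, 112), (252, 100, 105, 112), (540, 101, 107, 116), (548, 102, 108, 116), (556, 101, 107, 116), (564, 102, 108, 116), (572, 99, 106, 114), (580, 103, 110, 117), (588, 86, 91, 97), (596, 42, 39, 43), (604, 38, 37, 39), (612, 39, 39, 41), (620, 36, 36, 39), (628, 38, 37, 39), (636, 38, 36, 40), (644, 39, 40, 41), (652, 54, 55, 60), (660, 119, 124, 141), (668, 118, 123, 143), (676, 119, 125, 142), (684, 118, 123, 142), (692, 112, 118, 135)]
```

>>> apply_moves --pt "-0.3 -0.05 0 0.3 -0.3 0.2 0.4" --pt "-0.3 -0.05 1 0.3 -0.3 0.2 0.4" --pt "-0.3 -0.05 2 0.3 -0.3 0.2 0.4" --pt "-0.3 -0.05 2 0.3 -0.3 0.2 0.4" --pt "-0.3 -0.05 2 0.3 -0.3 0.2 0.4"

```text
time: 15.13
position: [0.5873, -0.1954, 0.0695]
tool_rot: [0.984, 0.179, -0.003, -0.002]
ft_force: [1.1, 0.2, -0.7]
grip_width: 0.045
```

>>> apply_moves --pt "0 0 0.5 0 0 0 0.4" --pt "0 0 1 0 0 0 0.4" --pt "0 0 1.5 0 0 0 0.4" --pt "0 0 1.8 0 0 0 0.4" --pt "0 0 1.8 0 0 0 0.4"

```text
time: 15.55
position: [0.5877, -0.1955, 0.052]
tool_rot: [0.984, 0.179, -0.002, -0.001]
ft_force: [0.4, -0.5, 0.4]
grip_width: 0.0453
```

```bash
python3 -c "
from h import *
for i in range(4): robot.camera('wrist')
info();delta(hold(.0013,.0005,.0515),down(HY-90),False)
wpic('n',(190,150,200,150),4)
im=cv2.imread('pics/n.png').astype(int)
for c in (360,400,): print([(r,*[int(v) for v in im[r,c]]) for r in range(250,400,8)])
"
```

```text
t 15.75 pos [ 0.5885 -0.1959  0.0532] y [ 0.352 -0.936 -0.002] z [-0.003  0.001 -1.   ] F [ 0.3 -0.4 -0.1] w 0.0455 q [-0.5   0.77  1.57 -0.    0.8   0.71]
shift [0.08 0.08 0.17] turn [-0.1  0.1  0. ] | q [-0.5   0.77  1.57 -0.    0.8   0.71]
[(250, 101, 107, 115), (258, 102, 108, 117), (266, 102, 107, 115), (274, 100, 105, 113), (282, 98, 105, 112), (290, 96, 102, 110), (298, 98, 103, 110), (306, 193, 184, 138), (314, 246, 240, 196), (322, 248, 243, 201), (330, 248, 243, 200), (338, 247, 241, 198), (346, 247, 243, 199), (354, 246, 242, 198), (362, 247, 241, 199), (370, 246, 241, 196), (378, 246, 242, 198), (386, 246, 242, 197), (394, 247, 242, 197)]
[(250, 101, 107, 115), (258, 102, 107, 117), (266, 101, 107, 115), (274, 101, 106, 115), (282, 99, 106, 114), (290, 99, 105, 114), (298, 102, 107, 114), (306, 231, 221, 174), (314, 247, 243, 203), (322, 248, 243, 201), (330, 247, 243, 199), (338, 247, 243, 199), (346, 247, 242, 198), (354, 247, 242, 198), (362, 246, 242, 198), (370, 246, 241, 198), (378, 247, 242, 198), (386, 246, 241, 197), (394, 246, 241, 196)]
```

>>> apply_moves --pt "0.05 0.03 0.15 0 0 0 0.4" --pt "0.05 0.03 0.15 0 0 0 0.4" --pt "0.05 0.03 0.15 0 0 0 0.7" --pt "0.05 0.03 0.15 0 0 0 0.7" --pt "0.05 0.03 0.15 0 0 0 0.7"

```text
time: 16.22
position: [0.5889, -0.1959, 0.0516]
tool_rot: [0.984, 0.179, -0.001, -0.001]
ft_force: [0.4, -0.8, 0.0]
grip_width: 0.0567
```

>>> apply_moves --pt "0 0 0 0 0 0 0.7" --pt "0 0 -1 0 0 0 0.7" --pt "0 0 -4 0 0 0 0.7" --pt "0 0 -8 0 0 0 0.7" --pt "-4 0 -12 0 0 0 0.7"

```text
time: 16.63
position: [0.5665, -0.2065, 0.1643]
tool_rot: [0.984, 0.18, 0.002, 0.001]
ft_force: [0.7, -1.5, 0.3]
grip_width: 0.0609
```

>>> apply_moves --pt "-1.5 0 0 0 0 0 1" --pt "-1.5 0 0 0 0 0 1" --pt "-1.5 0 0 0 0 0 1"

```text
time: 16.88
position: [0.5473, -0.2118, 0.1622]
tool_rot: [0.984, 0.178, -0.001, -0.0]
ft_force: [0.4, -0.5, 0.4]
grip_width: 0.0739
```

```bash
python3 -c "
from h import *
info();wpic('o',(180,80,200,150),4);print(robot.camera_params('wrist')['origin'])
im=cv2.imread('pics/o.png').astype(int)
m=((im[:,:,0]-im[:,:,2]>18)&(im[:,:,1]-im[:,:,2]>15)).astype(np.uint8)
n,l,s,c=cv2.connectedComponentsWithStats(m); i=1+np.argmax(s[1:,4]); print('cyan',s[i],c[i].round(1))
import pickle;p=pickle.load(open('pics/o.pkl','rb'))
print(((proj(p,[hold(0,0,.04),hold(.023,0,.04),hold(-.023,0,.04),hold(0,.023,.04),hold(0,-.023,.04)])-[180,80])*4).round(0).tolist())
"
```

```text
t 16.88 pos [ 0.5473 -0.2118  0.1622] y [ 0.351 -0.936 -0.001] z [-0.002  0.001 -1.   ] F [ 0.4 -0.5  0.4] w 0.0739 q [-0.56  0.58  1.6  -0.    0.96  0.65]
[ 0.6185918  -0.18575354  0.30531593]
cyan [  307   142   248   252 48811] [430.5 268.8]
[[432.0, 275.0], [432.0, 147.0], [432.0, 397.0], [308.0, 275.0], [556.0, 275.0]]
```

View pics/o.png

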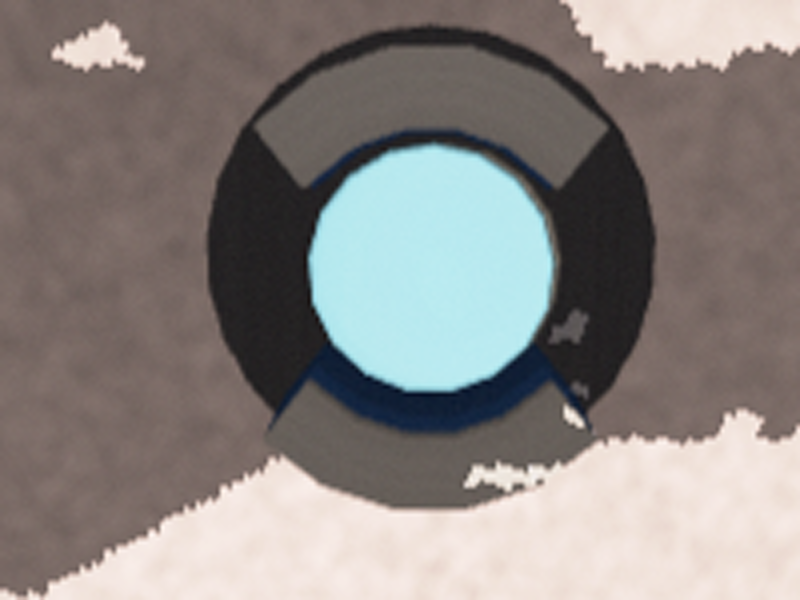

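Window lies flat on the spacer, centred at (431,269). It measures 248×252 px against 248×250 predicted for level. Now the ring.

```bash
python3 -c "
from h import *
delta([.463,.022,.17],None)"
```

```text
shift [  0.28 -24.85  -0.82] turn [0. 0. 0.] | q [-0.56  0.58  1.6  -0.    0.96  0.65]
```

>>> apply_moves --pt "0 -3 -3 0 0 0 1" --pt "0.3 -19 -3 0 0 0 1" --pt "0.3 -19 -3 0 0 0 1" --pt "0.3 -19 -3 0 0 0 1" --pt "0.3 -19 -3 0 0 0 1"

```text
time: 17.35
position: [0.4824, -0.03, 0.1905]
tool_rot: [0.984, 0.179, -0.002, -0.002]
ft_force: [0.6, 1.1, -0.2]
grip_width: 0.0868
```

>>> apply_moves --pt "0 -6 1 0 0 0 0.75" --pt "0 -6 2 0 0 0 0.75" --pt "0 -6 2 0 0 0 0.75" --pt "0 -6 2 0 0 0 0.75" --pt "0 -6 2 0 0 0 0.75"

```text
time: 17.77
position: [0.4639, 0.0231, 0.1714]
tool_rot: [0.984, 0.179, -0.001, -0.0]
ft_force: [0.4, -0.3, 0.5]
grip_width: 0.0668
```

```bash
cat > ringpix.py <<'E'
from h import *
import sys,pickle
n=sys.argv[1]
wpic(n); info()
p=pickle.load(open(f'pics/{n}.pkl','rb')); im=cv2.imread(f'pics/{n}.png'); h=cv2.cvtColor(im,cv2.COLOR_BGR2HSV)
red=(((h[:,:,0]<8)|(h[:,:,0]>172))&(h[:,:,1]>150)&(h[:,:,2]>60)).astype(np.uint8)
br=((h[:,:,0]>=10)&(h[:,:,0]<=30)&(h[:,:,1]>110)&(h[:,:,2]>60)).astype(np.uint8)
for nm,m in (("red",red),("brass",br)):
    k,l,s,c=cv2.connectedComponentsWithStats(m)
    for i in range(1,k):
        if s[i,4]>8: print(nm,s[i].tolist(),c[i].round(1))
E
python3 ringpix.py r1; python3 -c "
from h import *
p=robot.camera_params('wrist'); print(proj(p,[[.503,.037,.034],[.503,.037,0]]).round(0))"
```

```text
t 17.82 pos [0.4641 0.0226 0.1717] y [ 0.352 -0.936 -0.001] z [-0.001  0.    -1.   ] F [ 0.4 -0.6 -0.5] w 0.0664 q [-0.19  0.43  1.9   0.    0.82  1.02]
red [279, 106, 13, 17, 182] [285.1 114.1]
red [283, 173, 12, 10, 101] [288.9 177.8]
brass [396, 7, 37, 10, 94] [413.7  12.9]
brass [262, 119, 51, 55, 1441] [286.9 146.7]
brass [118, 268, 28, 63, 872] [128.5 299.4]
brass [430, 268, 28, 63, 868] [446.6 299.3]
brass [209, 343, 351, 21, 5880] [398.5 354.8]
[[287. 149.]
 [287. 145.]]
```

```bash
python3 -c "
from h import *
import pickle
p=pickle.load(open('pics/r1.pkl','rb'))
A=hit(p,(285.1,114.1),.0095);B=hit(p,(288.9,177.8),.0095);print(A,B,(A+B)/2,np.degrees(np.arctan2(*(A-B)[1::-1])),np.linalg.norm(A-B))
print('topnear',hit(p,(287,174),.034),'cols',hit(p,(262,148),.03),hit(p,(313,148),.03))
im=cv2.imread('pics/r1.png'); cv2.imwrite('pics/r1c.png',cv2.resize(im[80:200,210:370],None,fx=5,fy=5,interpolation=cv2.INTER_CUBIC))
c=(A+B)/2
for yaw in (20,23,26):
  a=np.radians(yaw); e=np.array([np.cos(a),np.sin(a),0]);f=np.array([-e[1],e[0],0])
  C=np.array([.503,.037,0]); print(yaw,proj(p,[C+e*.0325+f*s+[0,0,.011] for s in (-.005,.005)]+[C-e*.0325+f*s+[0,0,.011] for s in (-.005,.005)]).round(1).tolist())
th=np.linspace(0,6.28,100);q=proj(p,np.c_[.503+.02*np.cos(th),.037+.02*np.sin(th),.034+0*th]);print(q.min(0),q.max(0))
"
```

```text
[0.52647507 0.04830892 0.0095    ] [0.47732011 0.0263135  0.0095    ] [0.50189759 0.03731121 0.0095    ] 24.10713106546839 0.053851735587322355
topnear [0.48426542 0.03065128 0.034     ] cols [0.49612269 0.05635493 0.03      ] [0.51043808 0.01846123 0.03      ]
20 [[294.4, 106.0], [282.2, 105.8], [293.1, 183.5], [281.6, 183.4]]
23 [[292.3, 105.7], [280.2, 106.2], [295.1, 183.2], [283.6, 183.6]]
26 [[290.3, 105.5], [278.1, 106.7], [297.0, 182.8], [285.6, 183.8]]
[262.33737782 122.96238048] [313.37470127 174.28230269]
```

View pics/r1c.png

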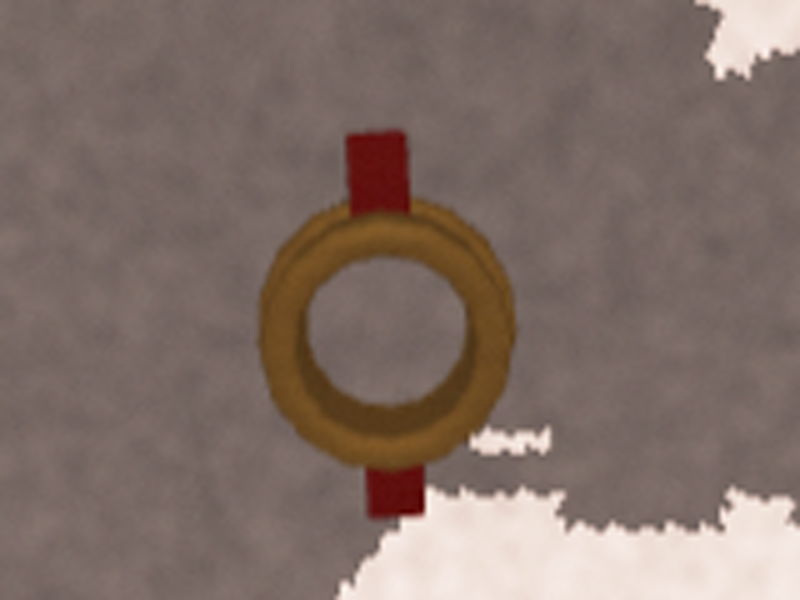

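The ring's lugs point along world angle ≈24°, with the centre at (0.503, 0.037). The far lug's end is at crop (347–405,132) and the near one's at (368–425,516).

```bash
python3 -c "
from h import *
delta([.503,.037,.10],down(-66),False)"
```

```text
shift [4.15 0.02 7.16] turn [-0.1  0.1 -3.4] | q [-0.19  0.43  1.9   0.    0.82  1.02]
```

>>> apply_moves --pt "4.15 0 4 -0.1 0.1 -3.4 0.75" --pt "4.15 0 7.1 -0.1 0.1 -3.4 0.75" --pt "4.15 0 7.1 -0.1 0.1 -3.4 0.75" --pt "4.15 0 7.1 -0.1 0.1 -3.4 0.75" --pt "4.15 0 7.1 -0.1 0.1 -3.4 0.75"

```text
time: 18.23
position: [0.5013, 0.0372, 0.101]
tool_rot: [0.978, 0.207, -0.0, -0.0]
ft_force: [0.5, -0.8, 0.3]
grip_width: 0.0654
```

```bash
python3 ringpix.py r2; python3 -c "
from h import *
delta([.503,.037,.042],down(-66),False)
p=robot.camera_params('wrist')
th=np.linspace(0,6.28,100);q=proj(p,np.c_[.503+.02*np.cos(th),.037+.02*np.sin(th),.034+0*th]);print(q.min(0),q.max(0))
a=np.radians(24);e=np.array([np.cos(a),np.sin(a),0]);print(proj(p,[.503,.037,.0095]+.0275*e))"
```

```text
t 18.28 pos [0.5017 0.0372 0.1021] y [ 0.406 -0.914  0.001] z [ 0.002 -0.    -1.   ] F [-0.  -0.1 -0.1] w 0.0649 q [-0.15  0.59  1.86 -0.    0.69  1.  ]
red [279, 169, 16, 20, 280] [286.6 178.4]
red [280, 255, 14, 5, 58] [286.3 257.3]
brass [0, 0, 75, 24, 1367] [37.   9.5]
brass [418, 0, 5, 12, 13] [420.1   5.7]
brass [471, 0, 5, 10, 17] [472.7   4.8]
brass [473, 0, 87, 59, 4189] [521.7  26.6]
brass [417, 13, 48, 58, 419] [432.2  50.7]
brass [255, 183, 64, 73, 2954] [286.4 219.9]
brass [122, 268, 28, 63, 884] [132.4 299.3]
brass [426, 268, 28, 63, 884] [442.7 299.4]
brass [205, 343, 355, 21, 5974] [396.8 354.8]
shift [0.11 0.07 6.01] turn [ 0.1 -0.1 -0.1] | q [-0.15  0.59  1.86 -0.    0.69  1.  ]
[255.64627421 196.49212483] [319.32322748 256.75247311]
[[287.41762481 176.73612092]]
```

>>> apply_moves --pt "0.05 0.05 3 0 0 0 0.75" --pt "0.05 0.05 5 0 0 0 0.75" --pt "0.05 0.05 6 0 0 0 0.75" --pt "0.05 0.05 6 0 0 0 0.75" --pt "0.05 0.05 6 0 0 0 0.75"

```text
time: 18.7
position: [0.5022, 0.0375, 0.042]
tool_rot: [0.978, 0.208, 0.001, 0.0]
ft_force: [-0.3, -1.0, -0.4]
grip_width: 0.0654
```

```bash
python3 -c "
from h import *
for i in range(3): robot.camera('wrist')
info();delta([.5025,.037,.0415],down(-66),False)"
```

```text
t 18.85 pos [0.5027 0.0377 0.0421] y [ 0.407 -0.913  0.001] z [ 0.002 -0.    -1.   ] F [ 0.5  0.1 -0.4] w 0.0653 q [-0.15  0.71  1.88 -0.    0.55  1.  ]
shift [-0.04  0.05  0.06] turn [ 0.1 -0.1  0. ] | q [-0.15  0.71  1.88 -0.    0.55  1.  ]
```

Close on the collar, then lift.

>>> apply_moves --pt "0 0.05 0 0 0 0 0.3" --pt "0 0.05 0 0 0 0 0.3" --pt "0 0.05 0 0 0 0 0.3" --pt "0 0.05 0 0 0 0 0.3" --pt "0 0.05 0 0 0 0 0.3" --newtons 40

```text
time: 19.27
position: [0.5018, 0.0374, 0.0405]
tool_rot: [0.978, 0.208, -0.0, -0.0]
ft_force: [0.8, -0.9, 1.7]
grip_width: 0.0399
```

>>> apply_moves --pt "0 0 0 0 0 0 0.3" --pt "0 0 0 0 0 0 0.3" --pt "0 0 -2 0 0 0 0.3" --pt "0 0 -6 0 0 0 0.3" --pt "0 0 -10 0 0 0 0.3"

```text
time: 19.68
position: [0.5003, 0.0376, 0.14]
tool_rot: [0.978, 0.208, -0.003, -0.001]
ft_force: [0.6, -0.1, -0.5]
grip_width: 0.0389
```

```bash
python3 ringpix.py r3 | grep -v 'brass'; python3 -c "
from h import *
delta([.52,-.06,.17],down(HY),False);delta(hold(0,0,.17),down(HY),False)"
```

```text
t 19.73 pos [0.5053 0.0372 0.1476] y [ 0.407 -0.913  0.005] z [ 0.009 -0.001 -1.   ] F [0.7 0.3 3.2] w 0.0392 q [-0.15  0.51  1.82  0.    0.8   1.  ]
red [278, 191, 20, 27, 508] [287.8 203.7]
shift [-2.6   9.48 -2.21] turn [  0.6  -0.2 -86.6] | q [-0.15  0.51  1.82  0.    0.8   1.  ]
shift [-1.94 24.81 -2.13] turn [  0.6  -0.2 -86.6] | q [-0.15  0.51  1.82  0.    0.8   1.  ]
```

>>> apply_moves --pt "-1 3 -2 0 0 -35 0.3" --pt "-1.9 7 -2.5 0.3 0 -35 0.3" --pt "-1.9 11 -2.5 0.3 0 -35 0.3" --pt "-1.9 15 -2.5 0.3 0 -35 0.3" --pt "-1.9 17 -2.5 0.3 0 -35 0.3"

```text
time: 20.15
position: [0.5562, -0.1303, 0.1659]
tool_rot: [0.87, 0.493, 0.0, -0.0]
ft_force: [0.9, 0.1, 0.0]
grip_width: 0.0386
```

```bash
python3 -c "
from h import *
info();delta(hold(0,0,.17),down(HY),False)"
```

```text
t 20.15 pos [ 0.5562 -0.1303  0.1659] y [ 0.858 -0.514 -0.   ] z [ 0.     0.001 -1.   ] F [0.9 0.1 0. ] w 0.0386 q [-0.43  0.55  1.64  0.    0.95  0.11]
shift [-4.09  6.21 -0.42] turn [  0.   -0.  -51.5] | q [-0.43  0.55  1.64  0.    0.95  0.11]
```

>>> apply_moves --pt "-4.1 6.2 0 0 0 -35.5 0.3" --pt "-4.1 6.2 0 0 0 -35.5 0.3" --pt "-4.1 6.2 0 0 0 -35.5 0.3" --pt "-4.1 6.2 0 0 0 -35.5 0.3" --pt "-4.1 6.2 0 0 0 -35.5 0.3"

```text
time: 20.57
position: [0.5853, -0.1936, 0.1639]
tool_rot: [0.678, 0.735, -0.0, -0.004]
ft_force: [0.4, -0.2, -0.3]
grip_width: 0.0389
```

>>> apply_moves --pt "0 0 0 0 0 -16 0.3" --pt "0 0 0 0 0 -16 0.3" --pt "0 0 0 0 0 -16 0.3" --pt "0 0 0 0 0 -16 0.3" --pt "0 0 0 0 0 -16 0.3"

```text
time: 20.98
position: [0.5853, -0.1926, 0.1644]
tool_rot: [0.571, 0.821, 0.0, -0.003]
ft_force: [0.1, -0.4, -1.6]
grip_width: 0.0388
```

```bash
python3 -c "
from h import *
for i in range(3): robot.camera('wrist')
info();delta(hold(0,0,.10),down(HY),False)"; python3 ringpix.py r4 | grep red
```

```text
t 21.13 pos [ 0.5855 -0.1927  0.1648] y [ 0.938  0.347 -0.003] z [-0.005  0.004 -1.   ] F [-0.5  0.2 -0.3] w 0.0386 q [-0.5   0.61  1.52  0.    1.02 -0.86]
shift [-0.57  0.14  6.47] turn [-0.2 -0.3 -0.3] | q [-0.5   0.61  1.52  0.    1.02 -0.86]
red [278, 191, 20, 27, 497] [287.9 203.6]
```

>>> apply_moves --pt "-0.55 0.1 0 -0.2 -0.3 -0.3 0.3" --pt "-0.55 0.1 3 -0.2 -0.3 -0.3 0.3" --pt "-0.55 0.1 5.5 -0.2 -0.3 -0.3 0.3" --pt "-0.55 0.1 5.5 -0.2 -0.3 -0.3 0.3" --pt "-0.55 0.1 5.5 -0.2 -0.3 -0.3 0.3"

```text
time: 21.6
position: [0.5874, -0.1971, 0.1088]
tool_rot: [0.569, 0.822, 0.0, -0.001]
ft_force: [0.6, -0.6, -0.8]
grip_width: 0.0389
```

```bash
python3 -c "
from h import *
for i in range(4): robot.camera('wrist')
info();delta(hold(0,0,.0825),down(HY),False)"
```

```text
t 21.8 pos [ 0.5895 -0.1981  0.1117] y [0.936 0.353 0.003] z [ 0.004 -0.001 -1.   ] F [ 0.8  0.5 -1. ] w 0.0387 q [-0.5   0.69  1.55  0.    0.9  -0.87]
shift [ 0.11 -0.07  2.92] turn [0.2 0.2 0.1] | q [-0.5   0.69  1.55  0.    0.9  -0.87]
```

>>> apply_moves --pt "0.1 -0.07 0.6 0.2 0.2 0 0.3" --pt "0.1 -0.07 1.2 0.2 0.2 0 0.3" --pt "0.1 -0.07 1.8 0.2 0.2 0 0.3" --pt "0.1 -0.07 2.4 0.2 0.2 0 0.3" --pt "0.1 -0.07 2.8 0.2 0.2 0 0.3"

```text
time: 22.22
position: [0.5868, -0.1964, 0.0809]
tool_rot: [0.569, 0.822, -0.0, -0.003]
ft_force: [0.2, -0.0, -0.5]
grip_width: 0.0388
```

```bash
python3 -c "
from h import *
for i in range(4): robot.camera('wrist'); 
info();delta(hold(0,0,.0825),down(HY),False)"
```

```text
t 22.42 pos [ 0.5872 -0.1967  0.0817] y [ 0.936  0.353 -0.003] z [-0.004  0.002 -1.   ] F [-0.5 -0.6 -0.9] w 0.039 q [-0.5   0.73  1.56  0.    0.85 -0.86]
shift [-0.1   0.1  -0.08] turn [-0.2 -0.2  0.1] | q [-0.5   0.73  1.56  0.    0.85 -0.86]
```

>>> apply_moves --pt "-0.05 0.08 0.1 -0.1 -0.1 0 0.3" --pt "-0.05 0.08 0.2 -0.1 -0.1 0 0.3" --pt "-0.05 0.08 0.3 -0.1 -0.1 0 0.3" --pt "-0.05 0.08 0.3 -0.1 -0.1 0 0.3"

```text
time: 22.75
position: [0.5885, -0.197, 0.0796]
tool_rot: [0.569, 0.822, 0.0, -0.0]
ft_force: [-0.9, 0.0, 4.7]
grip_width: 0.0393
```

```bash
python3 -c "
from h import *
for i in range(3): robot.camera('wrist'); info()
delta(hold(0,0,.077),down(HY),False)"; python3 ringpix.py r5 | grep red
```

```text
t 22.8 pos [ 0.5885 -0.197   0.0796] y [ 0.936  0.353 -0.   ] z [-0.     0.001 -1.   ] F [-0.5  0.5  3.5] w 0.039 q [-0.5   0.73  1.56  0.    0.85 -0.86]
t 22.85 pos [ 0.5885 -0.197   0.0796] y [ 0.936  0.353 -0.   ] z [-0.     0.001 -1.   ] F [-0.3  0.7  3.9] w 0.0388 q [-0.5   0.73  1.56  0.    0.85 -0.86]
t 22.9 pos [ 0.5885 -0.197   0.0796] y [ 0.936  0.353 -0.   ] z [-0.     0.001 -1.   ] F [-0.3  0.5  3.9] w 0.0392 q [-0.5   0.73  1.56  0.    0.85 -0.86]
shift [-0.03 -0.01  0.26] turn [-0.  -0.   0.1] | q [-0.5   0.73  1.56  0.    0.85 -0.86]
red [278, 190, 20, 28, 531] [287.6 203. ]
```

>>> apply_moves --pt "0 0 0.15 0 0 0 0.3" --pt "0 0 0.3 0 0 0 0.3" --pt "0 0 0.45 0 0 0 0.3" --pt "0 0 0.45 0 0 0 0.3"

```text
time: 23.28
position: [0.5886, -0.197, 0.0749]
tool_rot: [0.569, 0.822, 0.0, -0.0]
ft_force: [-0.8, 1.3, 7.4]
grip_width: 0.0387
```

```bash
python3 -c "
from h import *
for i in range(2): robot.camera('wrist'); info()
delta(hold(0,0,.0752),down(HY),False)"; python3 ringpix.py r6 | grep red
```

```text
t 23.33 pos [ 0.5886 -0.197   0.075 ] y [ 0.936  0.353 -0.   ] z [-0.     0.001 -1.   ] F [0.6 1.  7. ] w 0.0388 q [-0.5   0.74  1.56  0.    0.84 -0.86]
t 23.38 pos [ 0.5886 -0.1971  0.0751] y [ 0.936  0.353 -0.   ] z [-0.     0.001 -1.   ] F [0.1 0.5 7.7] w 0.039 q [-0.5   0.74  1.56  0.    0.84 -0.86]
shift [-0.02 -0.01 -0.01] turn [-0.  -0.   0.1] | q [-0.5   0.74  1.56  0.    0.84 -0.86]
red [278, 190, 20, 28, 533] [287.6 203. ]
```

>>> apply_moves --pt "0 0 0 0 0 6 0.3" --pt "0 0 0 0 0 12 0.3" --pt "0 0 0 0 0 18 0.3" --pt "0 0 0 0 0 24 0.3" --pt "0 0 0 0 0 30 0.3"

```text
time: 23.85
position: [0.5889, -0.1974, 0.0753]
tool_rot: [0.764, 0.645, 0.0, 0.0]
ft_force: [-0.4, 0.0, 6.9]
grip_width: 0.0385
```

>>> apply_moves --pt "0 0 0 0 0 5 0.3" --pt "0 0 0 0 0 10 0.3" --pt "0 0 0 0 0 15 0.3"

```text
time: 24.1
position: [0.589, -0.1974, 0.0753]
tool_rot: [0.841, 0.541, 0.0, 0.0]
ft_force: [-0.1, -0.8, 6.8]
grip_width: 0.0389
```

```bash
python3 -c "
from h import *
for i in range(2): robot.camera('wrist'); 
info();print(robot.get_obs()['moment'].round(3))
delta(hold(0,0,.0752),down(HY-90),False)"; python3 ringpix.py r7 | grep red
```

```text
t 24.2 pos [ 0.589  -0.1974  0.0753] y [ 0.91  -0.414  0.001] z [ 0.001  0.    -1.   ] F [-0.5 -0.4  7. ] w 0.0391 q [-0.5   0.74  1.56  0.    0.84 -0.08]
[-0.004  0.038 -0.035]
shift [-0.01 -0.05  0.01] turn [ 0. -0. 45.] | q [-0.5   0.74  1.56  0.    0.84 -0.08]
red [278, 207, 20, 11, 172] [287.2 212.3]
```

>>> apply_moves --pt "0 0 0 0 0 6 0.3" --pt "0 0 0 0 0 12 0.3" --pt "0 0 0 0 0 18 0.3" --pt "0 0 0 0 0 24 0.3" --pt "0 0 0 0 0 30 0.3"

```text
time: 24.67
position: [0.589, -0.1974, 0.0753]
tool_rot: [0.953, 0.304, 0.0, 0.0]
ft_force: [-0.8, -0.6, 6.8]
grip_width: 0.0391
```

>>> apply_moves --pt "0 0 0 0 0 5 0.3" --pt "0 0 0 0 0 10 0.3" --pt "0 0 0 0 0 15 0.3" --pt "0 0 0 0 0 15 0.3"

```text
time: 25.0
position: [0.589, -0.1974, 0.0753]
tool_rot: [0.984, 0.178, 0.0, 0.0]
ft_force: [0.2, 0.7, 6.5]
grip_width: 0.0385
```

```bash
python3 -c "
from h import *
for i in range(2): robot.camera('wrist'); 
info();print(robot.get_obs()['moment'].round(3))
delta(hold(0,0,.0752),down(HY-90),False)"; python3 ringpix.py r8 | grep red
```

```text
t 25.1 pos [ 0.589  -0.1974  0.0753] y [ 0.352 -0.936  0.   ] z [ 0.001  0.    -1.   ] F [-1.1 -0.9  7.3] w 0.039 q [-0.5   0.74  1.56  0.    0.84  0.71]
[ 0.031  0.071 -0.072]
shift [-0.04 -0.03  0.01] turn [ 0. -0.  0.] | q [-0.5   0.74  1.56  0.    0.84  0.71]
red [278, 211, 20, 7, 117] [287.2 213.7]
```

>>> apply_moves --pt "0 0 -0.1 0 0 0 0.3" --pt "0 0 -0.2 0 0 0 0.3" --pt "0 0 -0.2 0 0 0 0.3" --pt "0 0 -0.2 0 0 0 0.3" --pt "0 0 -0.2 0 0 0 0.3"

```text
time: 25.57
position: [0.589, -0.1974, 0.0771]
tool_rot: [0.984, 0.179, 0.0, 0.0]
ft_force: [0.3, -0.4, 5.1]
grip_width: 0.0391
```

>>> apply_moves --pt "0 0 0 0 0 0 0.75" --pt "0 0 0 0 0 0 0.75" --pt "0 0 0 0 0 0 0.75" --pt "0 0 0 0 0 0 0.75" --pt "0 0 0 0 0 0 0.75"

```text
time: 25.98
position: [0.5877, -0.1966, 0.0758]
tool_rot: [0.984, 0.179, -0.001, -0.001]
ft_force: [0.2, 0.6, 0.0]
grip_width: 0.0617
```

>>> apply_moves --pt "0 0 -1 0 0 0 0.75" --pt "0 0 -4 0 0 0 0.75" --pt "0 0 -8 0 0 0 0.75" --pt "-2 0 -11 0 0 0 0.75" --pt "-5 0 -11 0 0 0 0.75"

```text
time: 26.4
position: [0.5472, -0.2168, 0.1939]
tool_rot: [0.984, 0.181, 0.006, 0.005]
ft_force: [0.6, -1.2, 1.3]
grip_width: 0.0648
```

>>> apply_moves --pt "-1 0 0 0 0 0 0.75" --pt "-1 0 0 0 0 0 0.75" --pt "-1 0 0 0 0 0 0.75"

```text
time: 26.65
position: [0.5319, -0.2181, 0.1864]
tool_rot: [0.984, 0.179, -0.001, -0.001]
ft_force: [-0.1, -0.4, -0.7]
grip_width: 0.0653
```

```bash
python3 -c "
from h import *
info();wpic('z')
w=cv2.imread('pics/z.png'); p=robot.camera_params('wrist'); c=proj(p,[hold(0,0,.05)])[0].round().astype(int); print(c)
s=robot.camera('side')[:,:,::-1]; t=robot.camera('top')[:,:,::-1]
y0=max(0,c[1]-75);x0=c[0]-75; print(x0,y0)
A=cv2.resize(w[y0:y0+150,x0:x0+150],(450,450),interpolation=cv2.INTER_CUBIC)
B=cv2.resize(t[150:300,120:470],(350,150)); C=s[100:400,140:490]
out=np.zeros((450,800,3),np.uint8); out[:, :450]=A; out[:300,450:800]=C; out[300:450,450:800]=B
cv2.imwrite('pics/final.png',out)"
```

```text
t 26.65 pos [ 0.5319 -0.2181  0.1864] y [ 0.351 -0.936 -0.002] z [-0.001  0.002 -1.   ] F [-0.1 -0.4 -0.7] w 0.0653 q [-0.58  0.53  1.61  0.    1.    0.63]
[288 126]
213 51
```

View pics/final.png

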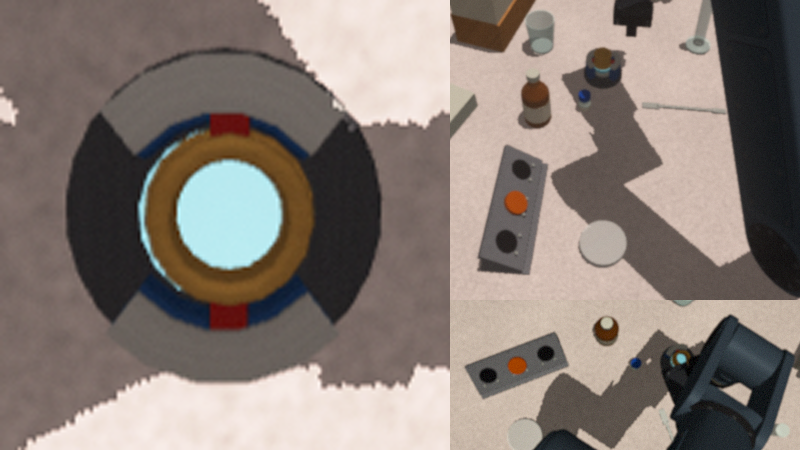

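The last view shows both red lugs, at (230,124) and (228,315), running under the middles of the ledges. The ring is upright over the window, the filter is still in the middle pocket, and everything else is in place. Handing in.

```bash
python3 -c "
from rig import robot
print(robot.hand_in())"
```

```text
the job is handed in; nothing more can be done
None
```

The optical cell is built and handed in at about 27 s of the 72 s limit. Spacer and window went in first, in that order. I then pressed the ring down about 4.5 mm (about 7.5 N on the wrist) and turned it 90°.

**Final checks:**
- **Lugs:** in the last picture both are under the middle of their ledges and in line with the holder. The hand was clear, with the measured force near zero.
- **Spacer and window:** each looked level in the bore when released. The window measured 248×252 px against 248×250 expected for flat. Under the ring it now sits slightly to one side.
- **Other items:** the filter is in its middle pocket. The bottle, beaker, vial, dish and spatula look unmoved; the cylinder is only partly in view.

**Faults and limits:**
- **Spacer:** I gripped it about 6 mm off-centre. On the way in it caught the far wall of the bore and tilted about 35° in the fingers. Pressing it gently (about 10 N) onto the platen levelled it before I let go, and the next picture showed it flat.
- **Not measured:** I had no direct reading of the platen's position after release. That the ring is held rests on the picture and on the force falling as I eased off.

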